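# Release the filter's riser tube from its push-fit collet

## Task

Take the rigid steel tube out of the water-filter head: slide the forked wedge key in between the bridge and the collet ring, tight up under the bridge, until you feel that it has pushed the ring right down to its stop, without forcing it. With the key left wedged in there by itself, draw the tube gently straight up out of the fitting, never wrenching it, and lower it foot first into the mug, letting go only when it is down inside. Keep the mug upright and leave the small things around where they are.

Things in the scene. Friction and masses are not known exactly. Their poses are not given: they have to be found in the camera images.
- filter_head: Filter head, fixed on the worktop: dark foot plate 116 x 104 x 14 mm, upright white column 54 mm wide to z = 72 mm, a grey collet ring on top and a steel bridge over it. Origin at the centre of its underside, z up; +x is the way the key is pushed in (the bridge is open towards -x). The tube stands in a bore 15.2 mm wide with its floor at z = 35 mm.
- rib_top (a point): On the head's axis, 92 mm above its underside: the height of the two rounded ribs (along y, 8 to 18 mm either side, at x = 0) on the collet ring (36 mm wide) while it is up; this point stays put. The ring is sprung: 3 N starts it down, 1 N more per mm, hard stop at 6 mm. Its teeth let the tube go only in the last mm before the stop. Over 25 N on it breaks it.
- under_bridge (a point): On the head's axis, 100.75 mm above its underside: the bridge's mean underside. The real one is 97.5 to 104 mm up (5.5 to 12 over the ribs), set anew each time, not reported: feel for it. Two flat plates 6 mm thick (x = -21 to 21, y = 9.5 to 36 mm either side, sloped lead-in at the front, to x = -27), crossbar behind at x = 20 to 30; posts' inner faces at y = +-30 mm.
- release_key: Release key, grey plastic, 80 g, lying flat: 128 x 36 x 22 mm with an upright grip. Origin on its underside below the grip's middle; +x runs along the fork to the tips, z up. Block from x = -16 to 46 mm, then two prongs to x = 112 mm, each 9 mm wide, slot between them 18 mm wide. Their top is flat at z = 22 mm; below they slope: 3 mm thick at the tips, 0.3 mm more per mm back.
- key_tip (a point): Midway between the tips of the prongs at their flat top: 112 mm along the key's +x, 22 mm above its underside; the slot flares to 24 mm here. The prongs are slippery (friction about 0.25): pushing in takes less than the force on the ring, some 5 to 8 N as the ring nears its stop, then rises sharply. The wedge stays where it is left.
- key_grip (a point): Middle of the key's upright ribbed grip, 48 mm above the key's underside: the grip is 26 mm along the key's x, 14 mm along its y, and stands from 22 to 67 mm above the underside.
- tube: Straight steel tube, 150 mm long, 14 mm in diameter, 90 g, loose but held by the collet; origin at the centre of its foot, z towards its top. It starts upright in the filter head, foot 35 mm above the worktop, with about 1 mm of play while held by the groove 12 to 18 mm above its foot. A pull of more than 25 N against the fitting breaks it.
- tube_foot (a point): Centre of the tube's foot (lower end).
- tube_top (a point): Centre of the tube's upper end.
- mug: White mug with a broad band, 90 mm high, 86 mm in diameter, loose and upright; the handle points to its own -y. Origin at the underside, z up, 17 mm to the handle's side of the cup's axis.
- mug_in (a point): Middle of the mug's inner floor, on the cup's axis, 7 mm above its underside; inside the cup is about 60 mm wide, the rim 83 mm above this point.
- sardine_tin: Flat oval sardine tin, 63 x 105 x 25 mm, a bystander; origin at the centre of the underside.
- espresso_cup: Small white cup with handle, 62 x 89 x 52 mm, a bystander; origin at the underside.
- peg: Wooden clothes peg lying flat, 15 x 72 x 12 mm, a bystander; origin at the centre of the underside.
- salt_shaker: Salt shaker, 44 mm in diameter, 90 mm high, a bystander; origin at the centre of the underside.

How it is judged:
By the outcome, as a careful person would: the job done as asked, in the order asked, and still so for the second after the job is handed in, with the robot touching nothing.
It also fails if it takes over 72 s, if anything falls off the work surface, if the arm or the gripper's body presses on something with over 40 N, if the wrist force passes 120 N, or if a joint passes its speed limit or range.

## Robot

A 6-joint arm with a two-finger parallel gripper is mounted at the origin on a cart in front of the work surface, level with it; the furniture and walls round the work are solid. World frame = base frame: x ahead of the robot, y to its left, z up, the work surface at z = 0. Lengths are in m, angles in degrees, forces in N, time in s.
With the tool pointing down it reaches from about 0.3 to 0.95 m from the base axis. Payload 3.1 kg.
Tool frame: the origin (TCP) lies at the very end of the fingers, on their centre line; the grasp point (between the pads) lies arm.grip_point_offset behind it (arm.grip_point_offset is the distance from the TCP to the grasp point, in m); z points along the fingers, y is the line along which they close (so a half turn about z gives the same grasp; the last joint's range is limited). The gripper opens to 85 mm and grips with 20 to 120 N. Pads are 22 mm wide; open, the fingers measure 114 mm over their backs; the gripper's body (76 mm by 85 mm) begins 54 mm behind the grasp point. The pads swing forward as they close: fully open they stand 13 mm farther back than shut.
Start: joints at [-70.8, 17.653, 93.61, -0, 68.738, -3.994], TCP at [0.246, -0.575, 0.231] pointing down, gripper open.
Joint ranges: [-175.34, 175.34], [-45.06, 112.39], [2.9, 150.54], [-68.45, 248.45], [3.09, 151.38], [-168.51, 168.51]. Speed limits (degrees/s): [159.86, 159.86, 180, 180, 180, 180].

## Interface

Orientations are given as a 3x3 rotation matrix whose columns are the frame's x, y, z axes.
In Python, from workcell import arm gives the robot as it stands.
- The arm moves only by the tool arm_command, never from a script. Its argument "plan" is a list of rows, each an object of numbers: "ax", "ay", "az": the turn, a rotation vector about the tool's x, y, z in units of 5 degrees (1.0 is 5 degrees); "x", "y", "z": the shift along the tool's x, y, z in units of 30 mm (1.0 is 30 mm); "gripper": the opening, from 0 (shut) to 1 (fully open). A call has 1 to 12 rows; each row shifts and turns the commanded pose from where the row before left it, along the tool's axes as they then stand; what a row does not reach is not made up. A row lasts 1/12 s, in which the tool goes at most 41.7 mm and 7.16 degrees, less where a joint would pass 70% of its speed; a pose out of reach is approached as far as the arm can. A call is refused whole if a number of a shift passes 1 or a number of a turn 1, either way. A call with a gripper value outside its range is refused whole. The fingers move at their own pace and stop on an object; "force" is the grip in N (left out, the last holds). Time passes only in rows, so rows that do not move let the fingers close. It gives the time, the measured TCP pose, the force, the opening and the grip force at its end, in the units of the state.
- arm.get_obs(): the state, without advancing time (a new reading comes with each control period).
- arm.grab_frame(name): name is "scene" or "side" or "wrist"; returns the picture (480x640x3 uint8, blue, green, red); there is no depth.
- arm.camera_params(name): a dict with "intrinsics" (3x3 intrinsics, pixels), "dist_coeffs" ([k1, k2, p1, p2, k3] as OpenCV has them; the pictures are not rectified), "world_from_camera" (4x4, takes a point from camera to world coordinates); the wrist camera has in their place "mount" (4x4, takes a point from camera to tool coordinates, whose origin is the TCP and whose axes are the flange's). Camera axes: x right, y up, looking along -z (the intrinsics and any distortion apply to the point x, -y, -z); pixel columns grow to the right and rows downward; lengths in m; the calibration is good to about 2 mm. A picture is of the moment at which its call begins: read the wrist's pose just before it. camera_params takes no time and is no camera call.
- arm.sign_off(): hands the job in; it is judged then, once.
Trained networks look in the newest picture that a camera, given by its name, has taken for a name from the list of things; names that differ only in an ending like _2 or _b are one class to them, and where a whole thing is asked for, a point or a joint stands for the part that bears it (a point fixed in the world has none). Each returns a list of dicts, best first, with "conf" (0 to 1); they miss things now and then, are a little off and sometimes report something else, mostly with a low value. They report only what shows in the picture. A call takes as long as a camera call.
- arm.spot_in(camera, query): "xy" ([column, row] in pixels, amid what is visible of it).
- arm.cut_out(camera, query): "region" (480x640 bool, what is visible of it) and "xy" ([column, row] in pixels, amid what is visible of it).
- arm.pinpoint(camera, query): "xy" ([column, row] in pixels: a listed point, or the origin of a listed thing).
The state is a dict: "time": time; "joint_positions": joint angles; "joint_velocities": joint speeds; "effort": joint torques, N m; "position": TCP position; "tcp_rot": TCP orientation; "ft_force": force on the tool from outside, world axes, zero at the start; "torque": the same for the moment, N m; "gripper_width": opening from 0.0 (shut) to 1.0 (fully open); "finger_force": force on a finger pad.
Only numpy, scipy, OpenCV 4.12 (cv2) and the standard library are available. Lean on these libraries where they do the work, as an engineer would, in place of code of your own. Each camera call takes 0.05 s, during which the arm holds its last target. There are 200 camera calls.

## Working session

There is one attempt and no reset: what is moved stays moved. The work goes in short steps, Python scripts to look and compute and a tool call to move; the robot and the scene stay as the last step left them, time stands still between calls to the robot, and variables do not carry over. Pictures are saved under pics/ and viewed, at most 10 in all, crops included, and the job is handed in when it is done.

Besides the shell and the picture viewer there is one more tool, called after ">>>" as a command line: name --argument value ..., lists and objects as JSON in quotes. arm_command: Moves the arm, as the interface text tells. Its arguments: {"type":"object","properties":{"plan":{"type":"array"},"force":{"type":"number"}},"required":["plan"]}

```bash
ls; mkdir -p pics; cat > h.py <<'E'
import numpy as np, cv2
from workcell import arm
def ray(cam,xy):
    p=arm.camera_params(cam); K=np.array(p["intrinsics"]); d=np.array(p["dist_coeffs"])
    u=cv2.undistortPoints(np.array([[xy]],float),K,d)[0,0]
    if cam=="wrist":
        o=arm.get_obs(); T=np.eye(4); T[:3,:3]=o["tcp_rot"]; T[:3,3]=o["position"]; T=T@np.array(p["mount"])
    else: T=np.array(p["world_from_camera"])
    v=T[:3,:3]@np.array([u[0],-u[1],-1.]); return T[:3,3],v/np.linalg.norm(v)
def onz(cam,xy,z):
    o,v=ray(cam,xy); return o+v*(z-o[2])/v[2]
def tri(rs):
    A=sum(np.eye(3)-np.outer(v,v) for o,v in rs); b=sum((np.eye(3)-np.outer(v,v))@o for o,v in rs)
    x=np.linalg.solve(A,b); return x,[np.linalg.norm((np.eye(3)-np.outer(v,v))@(x-o))*1000 for o,v in rs]
def proj(cam,X):
    p=arm.camera_params(cam);K=np.array(p["intrinsics"]); d=np.array(p["dist_coeffs"])
    T=np.linalg.inv(np.array(p["world_from_camera"])); c=T[:3,:3]@X+T[:3,3]
    q=np.array([c[0],-c[1],-c[2]]); return cv2.projectPoints(q[None],np.zeros(3),np.zeros(3),K,d)[0][0,0]
E
python3 - <<'E'
from h import *
np.set_printoptions(precision=4,suppress=True)
print(arm.grip_point_offset, arm.get_obs())
names=["filter_head","rib_top","under_bridge","release_key","key_tip","key_grip","tube_foot","tube_top","mug","mug_in","sardine_tin","espresso_cup","peg","salt_shaker"]
R={}
for c in ["scene","side"]:
    im=arm.grab_frame(c); cv2.imwrite(f"pics/{c}0.png",im)
    for n in names:
        r=arm.pinpoint(c,n); 
        if r: R[c,n]=r[0]; print(c,n,[(np.round(q["xy"]),round(q["conf"],2)) for q in r[:2]])
for n in names:
    if ("scene",n) in R and ("side",n) in R:
        x,e=tri([ray(c,R[c,n]["xy"]) for c in ["scene","side"]]); print(n,x,np.round(e,1))
E
```

```text
pics
0.0187 {'time': 0.0, 'joint_positions': array([-70.7981,  17.7047,  93.6903,   0.0023,  68.7377,  -3.9943]), 'joint_velocities': array([ 0.0365,  0.0214,  0.0423, -0.1768, -0.0135, -0.0026]), 'effort': array([ -0.0022, -41.5256, -27.6666,  -0.0003,   0.0103,  -0.    ]), 'position': array([ 0.2459, -0.5737,  0.23  ]), 'tcp_rot': array([[ 0.9192,  0.3939, -0.0007],
       [ 0.3939, -0.9192,  0.0022],
       [ 0.0002, -0.0023, -1.    ]]), 'ft_force': array([-0.0775, -0.3383,  0.6928]), 'torque': array([-0.0447,  0.0292, -0.0175]), 'finger_force': 0.0, 'gripper_width': 1.0042475086895104}
scene filter_head [(array([301., 253.]), 0.67)]
scene rib_top [(array([301., 238.]), 0.86), (array([365., 291.]), 0.26)]
scene under_bridge [(array([303., 235.]), 0.74)]
scene key_tip [(array([300., 217.]), 0.74), (array([340., 172.]), 0.71)]
scene key_grip [(array([303., 237.]), 0.64), (array([298., 251.]), 0.6)]
scene tube_foot [(array([382., 189.]), 0.52)]
scene tube_top [(array([300., 218.]), 0.59), (array([334., 377.]), 0.38)]
scene mug [(array([337., 366.]), 0.71)]
scene mug_in [(array([336.,
[... 766 characters left out ...]
rray([283., 234.]), 0.65), (array([236., 382.]), 0.5)]
side espresso_cup [(array([235., 384.]), 0.72), (array([361., 202.]), 0.36)]
side peg [(array([310., 276.]), 0.67), (array([382., 317.]), 0.6)]
filter_head [ 0.589  -0.1058 -0.0045] [0.5 0.5]
rib_top [ 0.5888 -0.105   0.087 ] [0.6 0.6]
under_bridge [ 0.5837 -0.1062  0.1027] [0. 0.]
key_tip [ 0.5258 -0.0754  0.2606] [48.5 48.5]
key_grip [0.4548 0.0312 0.3788] [76.9 76.9]
tube_foot [0.3509 0.4806 0.9486] [198.6 198.6]
tube_top [ 0.7394 -0.2474 -0.3008] [114. 114.]
mug_in [ 0.419   0.1576 -0.0055] [1.7 1.7]
sardine_tin [ 0.6944 -0.2158 -0.0125] [0.5 0.5]
espresso_cup [ 0.6237  0.1818 -0.0196] [1.4 1.4]
peg [0.4526 0.0854 0.2687] [56.4 56.4]
```

View pics/scene0.png

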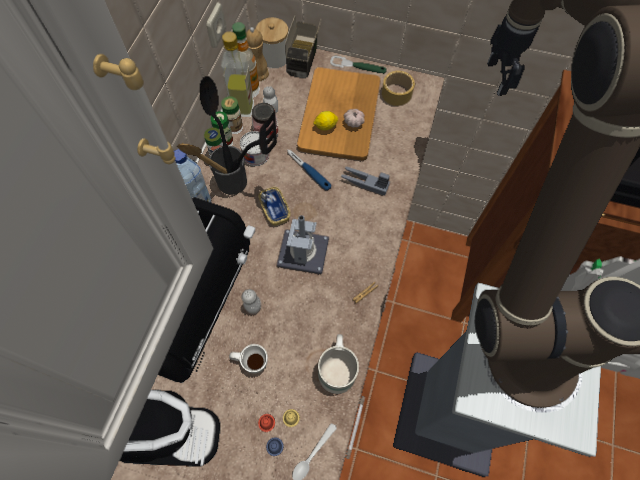

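View pics/side0.png

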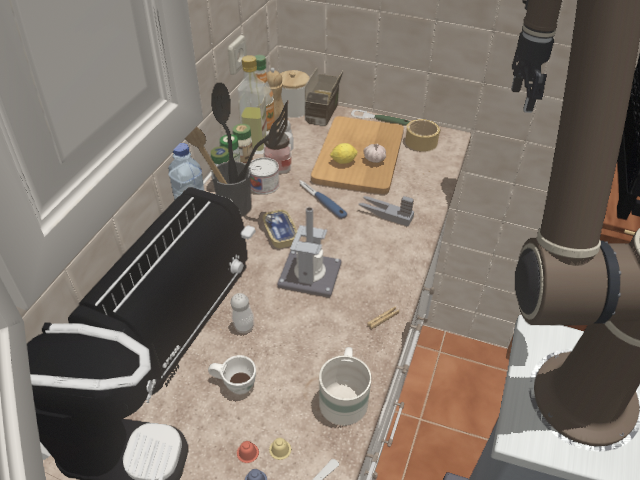

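The scene view shows the key at about (365,180), tips to the left at (344,178). The filter head is at (303,245), the mug at (337,370) and the peg at (364,293). I'll enlarge the head and key to get the yaws.

```bash
python3 - <<'E'
from h import *
np.set_printoptions(precision=4,suppress=True)
a=cv2.imread("pics/scene0.png");b=cv2.imread("pics/side0.png")
def crop(im,x,y,w=100,h=75): return cv2.resize(im[y:y+h,x:x+w],(400,300),interpolation=cv2.INTER_CUBIC)
v=np.vstack([np.hstack([crop(a,255,205),crop(b,260,205,100,100*3//4+20)]),np.hstack([crop(a,325,150,80,60),crop(b,345,180,80,60)])])
cv2.imwrite("pics/c0.png",v)
for c in ["scene","side"]:
    arm.grab_frame(c)
    for n in ["release_key","key_tip","key_grip","tube_top","mug","mug_in"]:
        print(c,n,[(np.round(q["xy"],1),round(q["conf"],2)) for q in arm.pinpoint(c,n)[:3]])
    print(np.array(arm.camera_params(c)["world_from_camera"])[:3,3])
for n,c,xy,z in [("tip","scene",(345,178),.022),("tip","side",(362,201),.022),("grip","scene",(384,179),.06),("grip","side",(408,205),.048)]:
    print(n,c,onz(c,xy,z))
E
```

```text
scene release_key [(array([381.3, 191.3]), 0.8)]
scene key_tip [(array([342.3, 170.4]), 0.64)]
scene key_grip []
scene tube_top [(array([301.9, 217.4]), 0.54)]
scene mug [(array([333.8, 365.7]), 0.57)]
scene mug_in [(array([334.8, 373.8]), 0.67)]
[0.3952 0.3993 1.1795]
side release_key [(array([404.4, 220.2]), 0.81)]
side key_tip [(array([362.5, 201.8]), 0.76), (array([347.2, 396.5]), 0.59), (array([309.4, 243.7]), 0.42)]
side key_grip [(array([406.2, 202.7]), 0.63)]
side tube_top [(array([311. , 211.7]), 0.55)]
side mug [(array([346.8, 395.6]), 0.87), (array([384.2, 319. ]), 0.67), (array([307.5, 272.8]), 0.23)]
side mug_in [(array([344.8, 407.1]), 0.56)]
[0.2779 0.6771 0.9094]
tip scene [ 0.5412 -0.3401  0.022 ]
tip side [ 0.549  -0.3557  0.022 ]
grip scene [ 0.4389 -0.3425  0.06  ]
grip side [ 0.4381 -0.35    0.048 ]
```

View pics/c0.png

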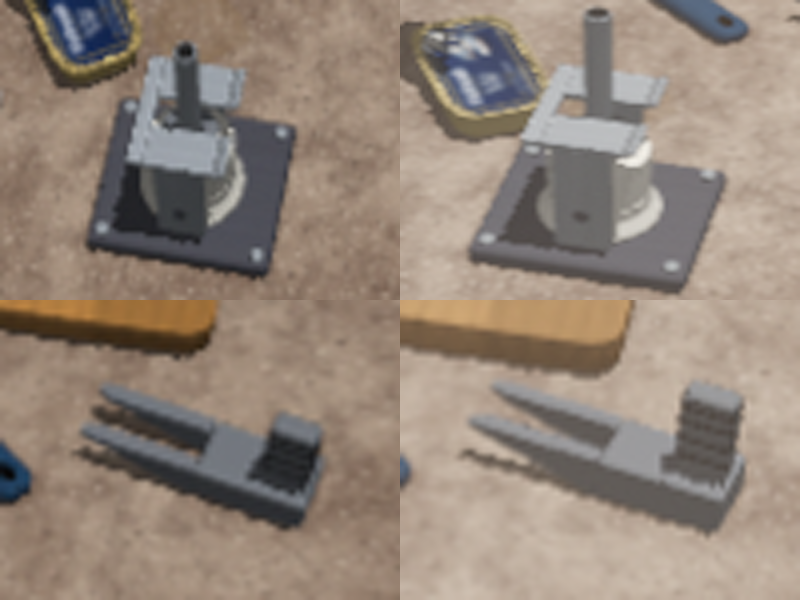

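The crops show the bridge open towards the robot (-x) with the crossbar on the far side, the tube up through it, and the key's grip at its near end with the tips pointing to world +x.

```bash
cat >> h.py <<'E'
def togo(target,yaw,o=None):
    "shift in tool axes (mm) and az turn (deg), tool down with tool x at yaw (deg)"
    o=o or arm.get_obs(); R=np.array(o["tcp_rot"]); d=R.T@(np.array(target)-o["position"])
    c,s=np.cos(np.radians(yaw)),np.sin(np.radians(yaw)); Rt=np.array([[c,s,0],[s,-c,0],[0,0,-1]])
    rv=np.degrees(cv2.Rodrigues(R.T@Rt)[0].ravel()); return np.round(d/0.03,3),np.round(rv/5,3)
E
python3 - <<'E'
from h import *
np.set_printoptions(precision=4,suppress=True)
print(np.array(arm.camera_params("wrist")["mount"]),arm.camera_params("wrist")["intrinsics"])
ca=[(128,100),(295,125),(268,272),(90,245)]; A=[onz("scene",(255+x/4,205+y/4),.014) for x,y in ca]
cb=[(530,135),(722,172),(680,290),(470,255)]; B=[onz("side",(260+(x-400)/4,205+y*.3167),.014) for x,y in cb]
for P in (A,B):
    P=np.array(P)[:,:2]; print(P.mean(0)); 
    for i in range(4):
        e=P[(i+1)%4]-P[i]; print(np.linalg.norm(e),np.degrees(np.arctan2(e[1],e[0])))
# key top outline z=.022: tips
for n,c,q,z in [("tipB","scene",(325+85/5,150+(430-300)/5),.022),("tipA","scene",(325+103/5,150+(387-300)/5),.022),("tipB","side",(345+(472-400)/5,180+120/5),.022),("tipA","side",(345+(497-400)/5,180+85/5),.022),
 ("griptop","scene",(325+298/5,150+(425-300)/5),.067),("griptop","side",(345+(715-400)/5,180+93/5),.067)]: print(n,c,onz(c,q,z))
print(togo((.42,-.345,.25),-10))
E
```

```text
[[-0.0003  0.9558  0.2939  0.0745]
 [ 1.      0.0003 -0.0001  0.0007]
 [-0.0002  0.2939 -0.9558 -0.142 ]
 [ 0.      0.      0.      1.    ]] [[335.2243   0.     315.4177]
 [  0.     335.2243 238.2839]
 [  0.       0.       1.    ]]
[ 0.5824 -0.1055]
0.1084744133427378 -172.39301079700857
0.1027630215311197 97.1543655534464
0.11176483834094823 7.774464718217329
0.10316807363291221 -84.67156993407595
[ 0.5839 -0.1047]
0.10989907933609909 -178.19307939285792
0.1082944935916374 97.71413309487099
0.11130358199957982 5.233917449828147
0.114803919441031 -83.22607408023042
tipB scene [ 0.5506 -0.3438  0.022 ]
tipA scene [ 0.5488 -0.3732  0.022 ]
tipB side [ 0.5514 -0.3429  0.022 ]
tipA side [ 0.5481 -0.372   0.022 ]
griptop scene [ 0.4401 -0.3502  0.067 ]
griptop side [ 0.44   -0.3493  0.067 ]
(array([ 8.34 , -4.749, -0.625]), array([-0.   ,  0.   ,  6.639]))
```

>>> arm_command --plan '[{"x": 0.5, "y": -0.3}, {"x": 0.92, "y": -0.53, "z": -0.1}, {"x": 0.92, "y": -0.53, "z": -0.1}, {"x": 0.92, "y": -0.53, "z": -0.1}, {"x": 0.92, "y": -0.53, "z": -0.1}, {"x": 0.92, "y": -0.53, "z": -0.1}, {"x": 0.92, "y": -0.53, "z": -0.1}, {"x": 0.92, "y": -0.53}, {"x": 0.92, "y": -0.53}, {"x": 0.5, "y": -0.3, "az": 0.9}, {"az": 0.95}, {"az": 0.9}]'

```text
validation failed for argument at $.pl...
```

>>> arm_command --plan '[{"az": 0.9}, {"az": 0.9}, {"az": 0.9}, {}, {}]'

```text
validation failed for argument at $.pl...
```

```bash
python3 - <<'E'
from h import *
np.set_printoptions(precision=4,suppress=True)
o=arm.get_obs(); print(o["position"],o["tcp_rot"])
cv2.imwrite("pics/w1.png",arm.grab_frame("wrist"))
for n,z in [("release_key",0),("key_tip",.022),("key_grip",.048),("under_bridge",.1),("rib_top",.092),("filter_head",0)]:
    for q in arm.pinpoint("wrist",n)[:2]: print(n,np.round(q["xy"]),q["conf"],onz("wrist",q["xy"],z))
E
```

```text
[ 0.2461 -0.5745  0.2313] [[ 0.9192  0.3938 -0.    ]
 [ 0.3938 -0.9192  0.    ]
 [ 0.     -0.     -1.    ]]
```

View pics/w1.png

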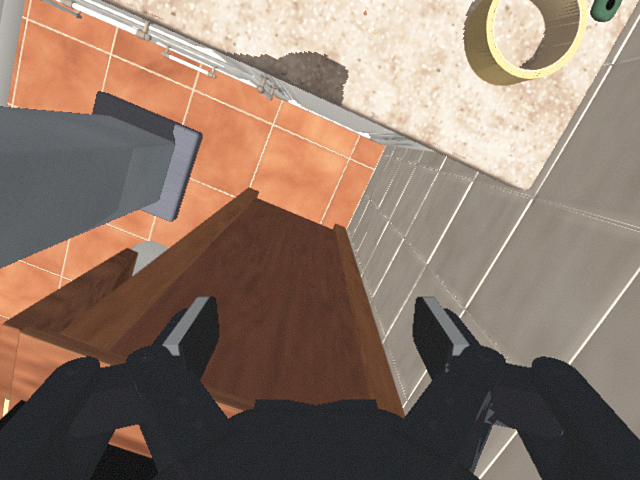

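The wrist view is still at the start pose because the moves were rejected; the rows probably need all their keys.

>>> arm_command --plan '[{"x": 0.5, "y": -0.3, "z": 0, "ax": 0, "ay": 0, "az": 0, "gripper": 1}, {"x": 0.92, "y": -0.53, "z": -0.1, "ax": 0, "ay": 0, "az": 0, "gripper": 1}, {"x": 0.92, "y": -0.53, "z": -0.1, "ax": 0, "ay": 0, "az": 0, "gripper": 1}, {"x": 0.92, "y": -0.53, "z": -0.1, "ax": 0, "ay": 0, "az": 0, "gripper": 1}, {"x": 0.92, "y": -0.53, "z": -0.1, "ax": 0, "ay": 0, "az": 0, "gripper": 1}, {"x": 0.92, "y": -0.53, "z": -0.1, "ax": 0, "ay": 0, "az": 0, "gripper": 1}, {"x": 0.92, "y": -0.53, "z": -0.1, "ax": 0, "ay": 0, "az": 0, "gripper": 1}, {"x": 0.92, "y": -0.53, "z": 0, "ax": 0, "ay": 0, "az": 0, "gripper": 1}, {"x": 0.92, "y": -0.53, "z": 0, "ax": 0, "ay": 0, "az": 0, "gripper": 1}, {"x": 0.5, "y": -0.3, "z": 0, "ax": 0, "ay": 0, "az": 0.9, "gripper": 1}, {"x": 0, "y": 0, "z": 0, "ax": 0, "ay": 0, "az": 0.9, "gripper": 1}, {"x": 0, "y": 0, "z": 0, "ax": 0, "ay": 0, "az": 0.9, "gripper": 1}]'

```text
time: 3.55
position: [0.4204, -0.34, 0.2494]
tcp_rot: [[0.986, 0.168, 0.0], [0.168, -0.986, 0.0], [0.0, -0.0, -1.0]]
ft_force: [0.5, 0.0, -0.1]
gripper_width: 1.001
finger_force: 0.0
```

>>> arm_command --plan '[{"x": 0, "y": 0.4, "z": 0, "ax": 0, "ay": 0, "az": 0.9, "gripper": 1}, {"x": 0, "y": 0, "z": 0, "ax": 0, "ay": 0, "az": 0.9, "gripper": 1}, {"x": 0, "y": 0, "z": 0, "ax": 0, "ay": 0, "az": 0.9, "gripper": 1}, {"x": 0, "y": 0, "z": 0, "ax": 0, "ay": 0, "az": 0, "gripper": 1}, {"x": 0, "y": 0, "z": 0, "ax": 0, "ay": 0, "az": 0, "gripper": 1}]'

```text
time: 3.97
position: [0.4216, -0.3534, 0.2493]
tcp_rot: [[0.998, -0.064, 0.0], [-0.064, -0.998, 0.0], [0.0, -0.0, -1.0]]
ft_force: [-0.6, 0.3, 0.4]
gripper_width: 0.997
finger_force: 0.0
```

```bash
python3 - <<'E'
from h import *
np.set_printoptions(precision=4,suppress=True)
o=arm.get_obs(); print(o["position"],o["tcp_rot"])
im=arm.grab_frame("wrist");cv2.imwrite("pics/w2.png",im)
for n,z in [("release_key",0),("key_tip",.022),("key_grip",.048),("under_bridge",.1),("rib_top",.092),("filter_head",0)]:
    for q in arm.pinpoint("wrist",n)[:2]: print(n,np.round(q["xy"]),q["conf"],onz("wrist",q["xy"],z))
E
```

```text
[ 0.4216 -0.3534  0.2493] [[ 0.9979 -0.0641  0.    ]
 [-0.0641 -0.9979  0.0004]
 [ 0.     -0.0004 -1.    ]]
release_key [312. 182.] 0.85 [ 0.4448 -0.3525  0.    ]
release_key [ 5. 46.] 0.18 [ 0.6138 -0.0317  0.    ]
key_tip [312.  78.] 0.71 [ 0.5524 -0.3602  0.022 ]
key_grip [313. 192.] 0.82 [ 0.4409 -0.3534  0.048 ]
rib_top [ 7. 50.] 0.6 [ 0.5838 -0.1099  0.092 ]
filter_head [80. 68.] 0.8 [ 0.5853 -0.111   0.    ]
```

View pics/w2.png

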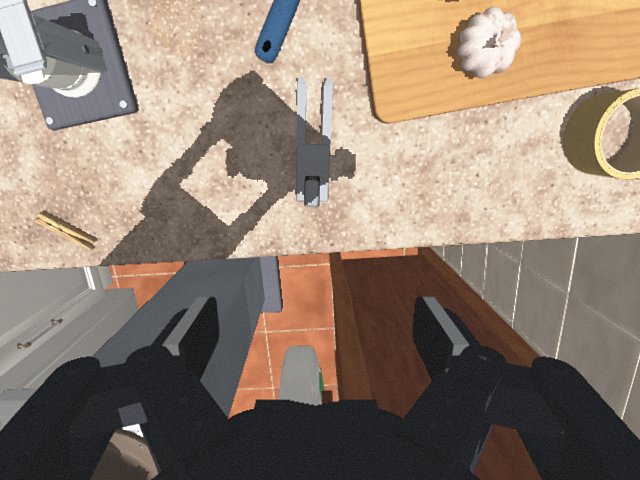

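The wrist view shows the key straight ahead, tips at (312,80) and grip at (312,190), aligned with the tool. The head is at the upper left. The networks agree with my measurements (grip about 0.440, -0.3525), so I'm going for the grasp.

>>> arm_command --plan '[{"x": 0.6, "y": -0.07, "z": 0.5, "ax": 0, "ay": 0, "az": 0, "gripper": 1}, {"x": 0, "y": 0, "z": 1, "ax": 0, "ay": 0, "az": 0, "gripper": 1}, {"x": 0, "y": 0, "z": 1, "ax": 0, "ay": 0, "az": 0, "gripper": 0.6}, {"x": 0, "y": 0, "z": 1, "ax": 0, "ay": 0, "az": 0, "gripper": 0.6}, {"x": 0, "y": 0, "z": 1, "ax": 0, "ay": 0, "az": 0, "gripper": 0.6}, {"x": 0, "y": 0, "z": 1, "ax": 0, "ay": 0, "az": 0, "gripper": 0.6}, {"x": 0, "y": 0, "z": 0.8, "ax": 0, "ay": 0, "az": 0, "gripper": 0.6}, {"x": 0, "y": 0, "z": 0.5, "ax": 0, "ay": 0, "az": 0, "gripper": 0.6}, {"x": 0, "y": 0, "z": 0.3, "ax": 0, "ay": 0, "az": 0, "gripper": 0.6}, {"x": 0, "y": 0, "z": 0.1, "ax": 0, "ay": 0, "az": 0, "gripper": 0.6}, {"x": 0, "y": 0, "z": 0, "ax": 0, "ay": 0, "az": 0, "gripper": 0.6}]' --force 50

```text
time: 5.23
position: [0.4395, -0.3531, 0.0329]
tcp_rot: [[0.998, -0.066, -0.001], [-0.066, -0.998, 0.001], [-0.001, -0.001, -1.0]]
ft_force: [0.1, -0.0, 0.1]
gripper_width: 0.6
finger_force: 0.0
```

>>> arm_command --plan '[{"x": 0, "y": 0, "z": 0.1, "ax": 0, "ay": 0, "az": 0, "gripper": 0.1}, {"x": 0, "y": 0, "z": 0, "ax": 0, "ay": 0, "az": 0, "gripper": 0}, {"x": 0, "y": 0, "z": 0, "ax": 0, "ay": 0, "az": 0, "gripper": 0}, {"x": 0, "y": 0, "z": 0, "ax": 0, "ay": 0, "az": 0, "gripper": 0}, {"x": 0, "y": 0, "z": 0, "ax": 0, "ay": 0, "az": 0, "gripper": 0}, {"x": 0, "y": 0, "z": 0, "ax": 0, "ay": 0, "az": 0, "gripper": 0}, {"x": 0, "y": 0, "z": 0, "ax": 0, "ay": 0, "az": 0, "gripper": 0}]'

```text
time: 5.82
position: [0.4403, -0.3538, 0.0314]
tcp_rot: [[0.998, -0.066, 0.001], [-0.066, -0.998, -0.001], [0.001, 0.001, -1.0]]
ft_force: [0.1, 0.3, 6.5]
gripper_width: 0.155
finger_force: 49.4
```

>>> arm_command --plan '[{"x": 0, "y": 0, "z": -0.2, "ax": 0, "ay": 0, "az": 0, "gripper": 0}, {"x": 0, "y": 0, "z": -0.5, "ax": 0, "ay": 0, "az": 0, "gripper": 0}, {"x": 0, "y": 0, "z": -0.8, "ax": 0, "ay": 0, "az": 0, "gripper": 0}, {"x": 0, "y": 0, "z": -0.9, "ax": 0, "ay": 0, "az": 0, "gripper": 0}, {"x": 0, "y": 0, "z": -0.9, "ax": 0, "ay": 0, "az": 0, "gripper": 0}, {"x": 0, "y": 0, "z": -0.9, "ax": 0, "ay": 0, "az": 0, "gripper": 0}, {"x": 0, "y": -0.3, "z": -0.9, "ax": 0, "ay": 0, "az": 0, "gripper": 0}, {"x": 0, "y": -0.5, "z": -0.9, "ax": 0, "ay": 0, "az": 0, "gripper": 0}, {"x": 0, "y": -0.7, "z": -0.9, "ax": 0, "ay": 0, "az": 0, "gripper": 0}, {"x": 0, "y": -0.7, "z": -0.9, "ax": 0, "ay": 0, "az": 0, "gripper": 0}, {"x": 0, "y": -0.7, "z": -0.9, "ax": 0, "ay": 0, "az": 0, "gripper": 0}, {"x": 0, "y": -0.7, "z": -0.8, "ax": 0, "ay": 0, "az": 0, "gripper": 0}]'

```text
time: 6.82
position: [0.4463, -0.2443, 0.3167]
tcp_rot: [[0.998, -0.067, 0.0], [-0.067, -0.998, 0.0], [0.0, -0.0, -1.0]]
ft_force: [0.0, 0.1, -1.0]
gripper_width: 0.152
finger_force: 48.7
```

>>> arm_command --plan '[{"x": 0, "y": -0.8, "z": -0.1, "ax": 0, "ay": 0, "az": 0, "gripper": 0}, {"x": 0, "y": -0.8, "z": 0, "ax": 0, "ay": 0, "az": 0, "gripper": 0}, {"x": 0, "y": -0.8, "z": 0, "ax": 0, "ay": 0, "az": 0, "gripper": 0}, {"x": 0, "y": -0.8, "z": 0, "ax": 0, "ay": 0, "az": 0, "gripper": 0}, {"x": 0, "y": -0.6, "z": 0, "ax": 0, "ay": 0, "az": 0, "gripper": 0}, {"x": 0, "y": -0.4, "z": 0, "ax": 0, "ay": 0, "az": 0, "gripper": 0}, {"x": 0, "y": 0, "z": 0, "ax": 0, "ay": 0, "az": -0.7, "gripper": 0}, {"x": 0, "y": 0, "z": 0, "ax": 0, "ay": 0, "az": -0.7, "gripper": 0}, {"x": 0, "y": 0, "z": 0, "ax": 0, "ay": 0, "az": -0.6, "gripper": 0}, {"x": 0, "y": 0, "z": 0, "ax": 0, "ay": 0, "az": 0, "gripper": 0}, {"x": 0, "y": 0, "z": 0, "ax": 0, "ay": 0, "az": 0, "gripper": 0}]'

```text
time: 7.73
position: [0.4549, -0.1198, 0.318]
tcp_rot: [[0.994, 0.106, -0.001], [0.106, -0.994, -0.0], [-0.001, -0.0, -1.0]]
ft_force: [-0.5, 0.5, -0.8]
gripper_width: 0.158
finger_force: 48.7
```

```bash
python3 - <<'E'
from h import *
np.set_printoptions(precision=4,suppress=True)
o=arm.get_obs(); print(o["position"],o["tcp_rot"],o["ft_force"],o["gripper_width"])
im=arm.grab_frame("wrist");cv2.imwrite("pics/w3.png",im)
for n,z in [("key_tip",o["position"][2]-.0094),("tube_top",.185),("under_bridge",.1),("rib_top",.092),("filter_head",0)]:
    for q in arm.pinpoint("wrist",n)[:2]: print(n,np.round(q["xy"],1),q["conf"],onz("wrist",q["xy"],z))
for c in("scene","side"):
    arm.grab_frame(c)
    for n in["key_tip","key_grip","release_key"]: print(c,n,[(q["xy"],q["conf"]) for q in arm.pinpoint(c,n)[:2]])
E
```

```text
[ 0.4549 -0.1198  0.318 ] [[ 0.9943  0.1064 -0.0006]
 [ 0.1064 -0.9943 -0.    ]
 [-0.0006 -0.     -1.    ]] [-0.5194  0.5353 -0.7949] 0.15770858847109323
key_tip [317.7 273. ] 0.74 [ 0.4654 -0.1207  0.3086]
key_tip [318.9  80.4] 0.59 [ 0.5514 -0.1118  0.3086]
tube_top [319.7  51.5] 0.81 [ 0.5893 -0.1095  0.185 ]
under_bridge [317.   73.7] 0.98 [ 0.5878 -0.1081  0.1   ]
rib_top [314.9  78.6] 0.58 [ 0.5844 -0.1063  0.092 ]
filter_head [313.5  92.6] 0.79 [ 0.5815 -0.1046  0.    ]
filter_head [78.7 33. ] 0.16 [ 0.6224  0.1929 -0.    ]
scene key_tip [([304.4, 190.5], 0.73)]
scene key_grip [([364.6, 195.8], 0.58)]
scene release_key [([361.8, 205.3], 0.95)]
side key_tip [([320.9, 162.0], 0.73)]
side key_grip [([384.3, 156.2], 0.95)]
side release_key [([379.3, 178.1], 0.73), ([232.3, 382.7], 0.35)]
```

View pics/w3.png

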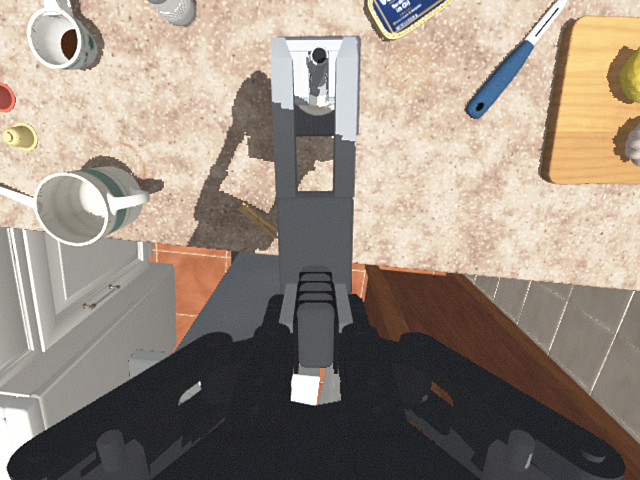

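The wrist view shows the prongs from (275,190) up to about (283,95), straddling the head. The tube top is at (320,55), seen through the slot. An enlargement will give the sideways offset.

```bash
python3 - <<'E'
import cv2
im=cv2.imread("pics/w3.png")[28:208,250:385]
cv2.imwrite("pics/c3.png",cv2.resize(im,None,fx=3.3,fy=3.3,interpolation=cv2.INTER_LANCZOS4))
E
```

```text
(no output)
```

View pics/c3.png

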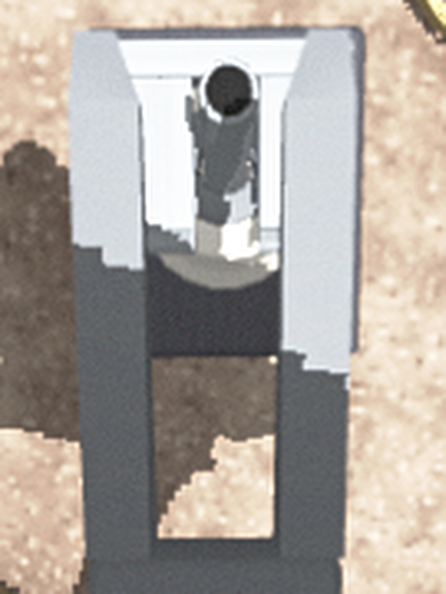

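```bash
python3 - <<'E'
from h import *
np.set_printoptions(precision=4,suppress=True)
o=arm.get_obs();R=np.array(o["tcp_rot"])
P=lambda x,y:(250+x/3.3,28+y/3.3)
def rel(n,x,y,z):
    w=onz("wrist",P(x,y),z); print(n,w,"tool(mm)",(R.T@(w-o["position"]))*1000); return w
zk=o["position"][2]-.0094
rel("tips mid",212,30,zk);rel("slot base",210.5,540,zk)
rel("tube top",228,90,.185)
a=rel("plate edge",362,35,.014);b=rel("plate edge2",356,350,.014)
rel("plate back L",150,355,.014);rel("plate back R",275,355,.014)
rel("xbar L",120,40,.103);rel("xbar R",310,40,.103)
rel("column mid front",219,288,.072)
im=cv2.imread("pics/scene0.png")
print([proj("scene",np.array(p)) for p in [(.584,-.105,.1)]])
E
```

```text
tips mid [ 0.5675 -0.1078  0.3089] tool(mm) [113.0002   0.3316   9.4029]
slot base [ 0.5051 -0.1143  0.3089] tool(mm) [50.2523  0.0495  9.4013]
tube top [ 0.5869 -0.109   0.185 ] tool(mm) [132.1635   3.5858 133.2989]
plate edge [ 0.646 -0.153  0.014] tool(mm) [186.1294  53.6538 304.3007]
plate edge2 [ 0.5372 -0.1662  0.014 ] tool(mm) [ 76.5634  55.089  304.2979]
plate back L [ 0.5267 -0.0872  0.014 ] tool(mm) [ 74.6706 -24.5803 304.2971]
plate back R [ 0.5319 -0.1353  0.014 ] tool(mm) [ 74.6545  23.7865 304.2976]
xbar L [ 0.6138 -0.0755  0.103 ] tool(mm) [162.5478 -26.8097 215.2994]
xbar R [ 0.6198 -0.1301  0.103 ] tool(mm) [162.5367  28.1017 215.2999]
column mid front [ 0.5508 -0.1113  0.072 ] tool(mm) [ 96.027    1.9277 246.2979]
[array([302.352 , 235.8198])]
```

>>> arm_command --plan '[{"x": -0.7, "y": 0.12, "z": 0, "ax": 0, "ay": 0, "az": -0.1, "gripper": 0}, {"x": 0, "y": 0, "z": 0.6, "ax": 0, "ay": 0, "az": 0, "gripper": 0}, {"x": 0, "y": 0, "z": 0.9, "ax": 0, "ay": 0, "az": 0, "gripper": 0}, {"x": 0, "y": 0, "z": 0.9, "ax": 0, "ay": 0, "az": 0, "gripper": 0}, {"x": 0, "y": 0, "z": 0.9, "ax": 0, "ay": 0, "az": 0, "gripper": 0}, {"x": 0, "y": 0, "z": 0.9, "ax": 0, "ay": 0, "az": 0, "gripper": 0}, {"x": 0, "y": 0, "z": 0.9, "ax": 0, "ay": 0, "az": 0, "gripper": 0}, {"x": 0, "y": 0, "z": 0.9, "ax": 0, "ay": 0, "az": 0, "gripper": 0}, {"x": 0, "y": 0, "z": 0.6, "ax": 0, "ay": 0, "az": 0, "gripper": 0}, {"x": 0, "y": 0, "z": 0.3, "ax": 0, "ay": 0, "az": 0, "gripper": 0}, {"x": 0, "y": 0, "z": 0.15, "ax": 0, "ay": 0, "az": 0, "gripper": 0}, {"x": 0, "y": 0, "z": 0, "ax": 0, "ay": 0, "az": 0, "gripper": 0}]'

```text
time: 9.43
position: [0.4345, -0.1255, 0.1064]
tcp_rot: [[0.993, 0.117, -0.001], [0.117, -0.993, 0.0], [-0.001, -0.001, -1.0]]
ft_force: [0.2, 0.3, -2.5]
gripper_width: 0.157
finger_force: 48.9
```

```bash
python3 - <<'E'
from h import *
np.set_printoptions(precision=4,suppress=True)
o=arm.get_obs();R=np.array(o["tcp_rot"]); print(o["position"],R,o["ft_force"])
Q={}
for c in("scene","side"):
    cv2.imwrite(f"pics/{c}4.png",arm.grab_frame(c))
    for n in["key_tip","under_bridge","rib_top","tube_top"]:
        r=arm.pinpoint(c,n)
        if r: Q[c,n]=r[0]["xy"]; print(c,n,[(np.round(q["xy"],1),round(q["conf"],2)) for q in r[:2]])
for n in["key_tip","under_bridge","rib_top","tube_top"]:
    try:
        x,e=tri([ray(c,Q[c,n]) for c in ("scene","side")]); print(n,x,e,"tool",1000*R.T@(x-o["position"]))
    except KeyError: pass
im=[cv2.resize(cv2.imread(f"pics/{c}4.png")[y:y+100,x:x+130],(390,300),interpolation=cv2.INTER_CUBIC) for c,x,y in (("scene",260,180),("side",270,180))]
cv2.imwrite("pics/c4.png",np.hstack(im))
E
```

```text
[ 0.4345 -0.1255  0.1064] [[ 0.9932  0.1165 -0.001 ]
 [ 0.1165 -0.9932  0.0004]
 [-0.0009 -0.0005 -1.    ]] [ 0.1555  0.2983 -2.5047]
scene key_tip [(array([314.2, 237.4]), 0.92), (array([254.5, 306.7]), 0.32)]
scene under_bridge [(array([304. , 234.6]), 0.65)]
scene rib_top [(array([299.6, 235.5]), 0.63), (array([298.6, 235. ]), 0.44)]
scene tube_top [(array([301.2, 218.3]), 0.62)]
side key_tip [(array([330.2, 246.5]), 0.82)]
side under_bridge [(array([311.5, 242.7]), 0.91)]
side rib_top [(array([309.3, 245.4]), 0.75)]
side tube_top [(array([309.1, 211. ]), 0.58)]
key_tip [ 0.5517 -0.1168  0.0885] [np.float64(6.373818895492453), np.float64(6.373818895492788)] tool [117.4517   5.0822  17.7214]
under_bridge [ 0.5831 -0.1128  0.092 ] [np.float64(0.4819919130977312), np.float64(0.48199191309769984)] tool [149.0759   4.7114  14.2151]
rib_top [ 0.5917 -0.1141  0.0802] [np.float64(2.5750499804031164), np.float64(2.575049980402998)] tool [157.4696   6.9831  26.0088]
tube_top [ 0.5864 -0.109   0.1785] [np.float64(0.39208515981603104), np.float64(0.39208515981588726)] tool [152.7466   1.2889 -72.2301]
```

View pics/c4.png

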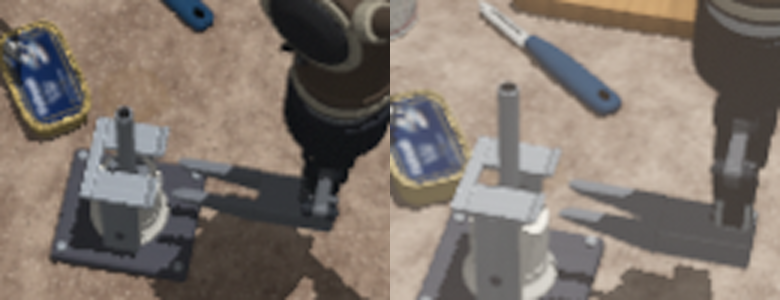

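The crops show the prongs level, lined up just in front of the bridge and clear of the tube. I'll slide in to just before the ribs, slightly lower.

>>> arm_command --plan '[{"x": 0.2, "y": 0.01, "z": 0.035, "ax": 0, "ay": 0, "az": 0, "gripper": 0}, {"x": 0.25, "y": 0, "z": 0, "ax": 0, "ay": 0, "az": 0, "gripper": 0}, {"x": 0.15, "y": 0, "z": 0, "ax": 0, "ay": 0, "az": 0, "gripper": 0}, {"x": 0, "y": 0, "z": 0, "ax": 0, "ay": 0, "az": 0, "gripper": 0}]'

```text
time: 10.27
position: [0.4544, -0.1239, 0.106]
tcp_rot: [[0.993, 0.117, 0.002], [0.117, -0.993, -0.0], [0.002, 0.001, -1.0]]
ft_force: [0.4, 0.4, -2.0]
gripper_width: 0.157
finger_force: 48.9
```

>>> arm_command --plan '[{"x": 0.1, "y": 0, "z": 0, "ax": 0, "ay": 0, "az": 0, "gripper": 0}, {"x": 0.1, "y": 0, "z": 0, "ax": 0, "ay": 0, "az": 0, "gripper": 0}, {"x": 0.1, "y": 0, "z": 0, "ax": 0, "ay": 0, "az": 0, "gripper": 0}, {"x": 0.1, "y": 0, "z": 0, "ax": 0, "ay": 0, "az": 0, "gripper": 0}, {"x": 0, "y": 0, "z": 0, "ax": 0, "ay": 0, "az": 0, "gripper": 0}]'

```text
time: 10.68
position: [0.4652, -0.1224, 0.1059]
tcp_rot: [[0.993, 0.117, 0.001], [0.117, -0.993, -0.0], [0.001, 0.0, -1.0]]
ft_force: [1.1, -0.5, -1.4]
gripper_width: 0.155
finger_force: 48.9
```

>>> arm_command --plan '[{"x": 0, "y": 0, "z": -0.02, "ax": 0, "ay": 0, "az": 0, "gripper": 0}, {"x": 0, "y": 0, "z": -0.02, "ax": 0, "ay": 0, "az": 0, "gripper": 0}, {"x": 0, "y": 0, "z": 0, "ax": 0, "ay": 0, "az": 0, "gripper": 0}]'

```text
time: 10.93
position: [0.4644, -0.1224, 0.107]
tcp_rot: [[0.993, 0.117, 0.0], [0.117, -0.993, 0.0], [0.0, -0.0, -1.0]]
ft_force: [-0.9, 0.6, -0.0]
gripper_width: 0.157
finger_force: 48.9
```

>>> arm_command --plan '[{"x": 0, "y": 0, "z": -0.02, "ax": 0, "ay": 0, "az": 0, "gripper": 0}, {"x": 0, "y": 0, "z": -0.02, "ax": 0, "ay": 0, "az": 0, "gripper": 0}, {"x": 0, "y": 0, "z": 0, "ax": 0, "ay": 0, "az": 0, "gripper": 0}]'

```text
time: 11.18
position: [0.4645, -0.1224, 0.1083]
tcp_rot: [[0.993, 0.116, 0.0], [0.116, -0.993, -0.0], [0.0, 0.0, -1.0]]
ft_force: [-0.7, -0.4, -1.3]
gripper_width: 0.159
finger_force: 48.9
```

>>> arm_command --plan '[{"x": 0, "y": 0, "z": -0.02, "ax": 0, "ay": 0, "az": 0, "gripper": 0}, {"x": 0, "y": 0, "z": -0.02, "ax": 0, "ay": 0, "az": 0, "gripper": 0}, {"x": 0, "y": 0, "z": 0, "ax": 0, "ay": 0, "az": 0, "gripper": 0}]'

```text
time: 11.43
position: [0.4645, -0.1224, 0.1095]
tcp_rot: [[0.993, 0.117, 0.0], [0.117, -0.993, -0.0], [0.0, 0.0, -1.0]]
ft_force: [-0.8, -0.1, -0.5]
gripper_width: 0.157
finger_force: 48.9
```

>>> arm_command --plan '[{"x": 0, "y": 0, "z": -0.02, "ax": 0, "ay": 0, "az": 0, "gripper": 0}, {"x": 0, "y": 0, "z": -0.02, "ax": 0, "ay": 0, "az": 0, "gripper": 0}, {"x": 0, "y": 0, "z": 0, "ax": 0, "ay": 0, "az": 0, "gripper": 0}]'

```text
time: 11.68
position: [0.4641, -0.1222, 0.1101]
tcp_rot: [[0.993, 0.117, -0.001], [0.117, -0.993, 0.0], [-0.001, -0.0, -1.0]]
ft_force: [0.3, -0.5, -4.0]
gripper_width: 0.16
finger_force: 48.6
```

>>> arm_command --plan '[{"x": 0, "y": 0, "z": -0.02, "ax": 0, "ay": 0, "az": 0, "gripper": 0}, {"x": 0, "y": 0, "z": -0.02, "ax": 0, "ay": 0, "az": 0, "gripper": 0}, {"x": 0, "y": 0, "z": 0, "ax": 0, "ay": 0, "az": 0, "gripper": 0}]'

```text
time: 11.93
position: [0.4637, -0.122, 0.1111]
tcp_rot: [[0.993, 0.117, -0.002], [0.117, -0.993, 0.001], [-0.002, -0.001, -1.0]]
ft_force: [1.2, -0.4, -7.1]
gripper_width: 0.158
finger_force: 48.6
```

The bridge is felt at TCP z of about 0.110, so its underside is about 100.6 mm up. I'll ease the preload and slide in; the ribs should meet the prongs after about 29 mm and the stop after about 50 mm.

>>> arm_command --plan '[{"x": 0, "y": 0, "z": 0.03, "ax": 0, "ay": 0, "az": 0, "gripper": 0}, {"x": 0.1, "y": 0, "z": 0, "ax": 0, "ay": 0, "az": 0, "gripper": 0}, {"x": 0.1, "y": 0, "z": 0, "ax": 0, "ay": 0, "az": 0, "gripper": 0}, {"x": 0.1, "y": 0, "z": 0, "ax": 0, "ay": 0, "az": 0, "gripper": 0}, {"x": 0, "y": 0, "z": 0, "ax": 0, "ay": 0, "az": 0, "gripper": 0}]'

```text
time: 12.35
position: [0.4737, -0.1212, 0.1107]
tcp_rot: [[0.993, 0.117, -0.0], [0.117, -0.993, 0.0], [-0.0, -0.0, -1.0]]
ft_force: [0.3, 0.1, -5.1]
gripper_width: 0.159
finger_force: 48.8
```

>>> arm_command --plan '[{"x": 0.1, "y": 0, "z": 0, "ax": 0, "ay": 0, "az": 0, "gripper": 0}, {"x": 0.1, "y": 0, "z": 0, "ax": 0, "ay": 0, "az": 0, "gripper": 0}, {"x": 0, "y": 0, "z": 0, "ax": 0, "ay": 0, "az": 0, "gripper": 0}]'

```text
time: 12.6
position: [0.4796, -0.1205, 0.1106]
tcp_rot: [[0.993, 0.117, -0.0], [0.117, -0.993, 0.0], [-0.0, -0.0, -1.0]]
ft_force: [0.5, 0.3, -5.5]
gripper_width: 0.16
finger_force: 48.8
```

>>> arm_command --plan '[{"x": 0.1, "y": 0, "z": 0, "ax": 0, "ay": 0, "az": 0, "gripper": 0}, {"x": 0.1, "y": 0, "z": 0, "ax": 0, "ay": 0, "az": 0, "gripper": 0}, {"x": 0, "y": 0, "z": 0, "ax": 0, "ay": 0, "az": 0, "gripper": 0}]'

```text
time: 12.85
position: [0.4855, -0.1198, 0.1106]
tcp_rot: [[0.993, 0.117, -0.0], [0.117, -0.993, 0.0], [-0.0, -0.0, -1.0]]
ft_force: [0.0, 0.0, -7.4]
gripper_width: 0.159
finger_force: 48.7
```

>>> arm_command --plan '[{"x": 0.1, "y": 0, "z": 0.015, "ax": 0, "ay": 0, "az": 0, "gripper": 0}, {"x": 0.1, "y": 0, "z": 0, "ax": 0, "ay": 0, "az": 0, "gripper": 0}, {"x": 0, "y": 0, "z": 0, "ax": 0, "ay": 0, "az": 0, "gripper": 0}]'

```text
time: 13.1
position: [0.4915, -0.1192, 0.1103]
tcp_rot: [[0.993, 0.117, -0.0], [0.117, -0.993, 0.0], [-0.0, -0.0, -1.0]]
ft_force: [-1.6, 0.3, -5.2]
gripper_width: 0.156
finger_force: 48.9
```

>>> arm_command --plan '[{"x": 0.1, "y": 0, "z": 0, "ax": 0, "ay": 0, "az": 0, "gripper": 0}, {"x": 0.1, "y": 0, "z": 0, "ax": 0, "ay": 0, "az": 0, "gripper": 0}, {"x": 0, "y": 0, "z": 0, "ax": 0, "ay": 0, "az": 0, "gripper": 0}]'

```text
time: 13.35
position: [0.4971, -0.1185, 0.1103]
tcp_rot: [[0.993, 0.117, -0.001], [0.117, -0.993, 0.0], [-0.001, -0.0, -1.0]]
ft_force: [-3.8, -0.1, -4.7]
gripper_width: 0.16
finger_force: 49.0
```

>>> arm_command --plan '[{"x": 0.1, "y": 0, "z": 0, "ax": 0, "ay": 0, "az": 0, "gripper": 0}, {"x": 0.1, "y": 0, "z": 0, "ax": 0, "ay": 0, "az": 0, "gripper": 0}, {"x": 0, "y": 0, "z": 0, "ax": 0, "ay": 0, "az": 0, "gripper": 0}]'

```text
time: 13.6
position: [0.5027, -0.1177, 0.1102]
tcp_rot: [[0.993, 0.117, -0.002], [0.117, -0.993, 0.0], [-0.002, -0.0, -1.0]]
ft_force: [-4.5, -0.8, -4.3]
gripper_width: 0.154
finger_force: 49.0
```

>>> arm_command --plan '[{"x": 0.07, "y": 0, "z": 0, "ax": 0, "ay": 0, "az": 0, "gripper": 0}, {"x": 0.07, "y": 0, "z": 0, "ax": 0, "ay": 0, "az": 0, "gripper": 0}, {"x": 0, "y": 0, "z": 0, "ax": 0, "ay": 0, "az": 0, "gripper": 0}]'

```text
time: 13.85
position: [0.5063, -0.1172, 0.1102]
tcp_rot: [[0.993, 0.117, -0.003], [0.117, -0.993, 0.0], [-0.003, -0.001, -1.0]]
ft_force: [-5.5, -1.0, -2.8]
gripper_width: 0.159
finger_force: 49.2
```

>>> arm_command --plan '[{"x": 0.05, "y": 0, "z": 0, "ax": 0, "ay": 0, "az": 0, "gripper": 0}, {"x": 0.05, "y": 0, "z": 0, "ax": 0, "ay": 0, "az": 0, "gripper": 0}, {"x": 0, "y": 0, "z": 0, "ax": 0, "ay": 0, "az": 0, "gripper": 0}]'

```text
time: 14.1
position: [0.5089, -0.1169, 0.1103]
tcp_rot: [[0.993, 0.117, -0.004], [0.117, -0.993, 0.0], [-0.004, -0.001, -1.0]]
ft_force: [-6.8, -1.2, -1.2]
gripper_width: 0.152
finger_force: 49.5
```

>>> arm_command --plan '[{"x": 0.05, "y": 0, "z": 0, "ax": 0, "ay": 0, "az": 0, "gripper": 0}, {"x": 0, "y": 0, "z": 0, "ax": 0, "ay": 0, "az": 0, "gripper": 0}]'

```text
time: 14.27
position: [0.5103, -0.1167, 0.1102]
tcp_rot: [[0.993, 0.117, -0.004], [0.117, -0.993, 0.0], [-0.004, -0.001, -1.0]]
ft_force: [-7.6, -0.4, -0.6]
gripper_width: 0.162
finger_force: 49.5
```

>>> arm_command --plan '[{"x": 0.04, "y": 0, "z": 0, "ax": 0, "ay": 0, "az": 0, "gripper": 0}, {"x": 0, "y": 0, "z": 0, "ax": 0, "ay": 0, "az": 0, "gripper": 0}]'

```text
time: 14.43
position: [0.5112, -0.1166, 0.1102]
tcp_rot: [[0.993, 0.117, -0.004], [0.117, -0.993, 0.0], [-0.004, -0.001, -1.0]]
ft_force: [-7.2, -1.3, -0.7]
gripper_width: 0.155
finger_force: 49.6
```

>>> arm_command --plan '[{"x": 0.03, "y": 0, "z": 0, "ax": 0, "ay": 0, "az": 0, "gripper": 0}, {"x": 0, "y": 0, "z": 0, "ax": 0, "ay": 0, "az": 0, "gripper": 0}]'

```text
time: 14.6
position: [0.5119, -0.1165, 0.1102]
tcp_rot: [[0.993, 0.117, -0.005], [0.117, -0.993, 0.0], [-0.005, -0.001, -1.0]]
ft_force: [-8.0, -1.6, -0.6]
gripper_width: 0.16
finger_force: 49.7
```

>>> arm_command --plan '[{"x": 0.03, "y": 0, "z": 0, "ax": 0, "ay": 0, "az": 0, "gripper": 0}, {"x": 0, "y": 0, "z": 0, "ax": 0, "ay": 0, "az": 0, "gripper": 0}]'

```text
time: 14.77
position: [0.5126, -0.1164, 0.1102]
tcp_rot: [[0.993, 0.117, -0.005], [0.117, -0.993, 0.0], [-0.005, -0.001, -1.0]]
ft_force: [-9.5, -0.6, 0.8]
gripper_width: 0.156
finger_force: 49.8
```

>>> arm_command --plan '[{"x": 0.02, "y": 0, "z": 0, "ax": 0, "ay": 0, "az": 0, "gripper": 0}, {"x": 0, "y": 0, "z": 0, "ax": 0, "ay": 0, "az": 0, "gripper": 0}, {"x": 0, "y": 0, "z": 0, "ax": 0, "ay": 0, "az": 0, "gripper": 0}]'

```text
time: 15.02
position: [0.5127, -0.1164, 0.1103]
tcp_rot: [[0.993, 0.117, -0.006], [0.117, -0.993, 0.0], [-0.006, -0.001, -1.0]]
ft_force: [-10.1, -1.5, 2.8]
gripper_width: 0.158
finger_force: 50.1
```

>>> arm_command --plan '[{"x": 0.02, "y": 0, "z": 0, "ax": 0, "ay": 0, "az": 0, "gripper": 0}, {"x": 0, "y": 0, "z": 0, "ax": 0, "ay": 0, "az": 0, "gripper": 0}, {"x": 0, "y": 0, "z": 0, "ax": 0, "ay": 0, "az": 0, "gripper": 0}]'

```text
time: 15.27
position: [0.5127, -0.1164, 0.1103]
tcp_rot: [[0.993, 0.117, -0.008], [0.117, -0.993, 0.0], [-0.007, -0.001, -1.0]]
ft_force: [-11.9, -2.4, 4.4]
gripper_width: 0.16
finger_force: 50.3
```

The push force rose to about 12 N while the tool stayed at x=0.5127. That is about 20 mm after first ring contact, as predicted for the stop, so the ring is down. I'll relax the push and let go.

>>> arm_command --plan '[{"x": -0.06, "y": 0, "z": 0, "ax": 0, "ay": 0, "az": 0, "gripper": 0}, {"x": 0, "y": 0, "z": 0, "ax": 0, "ay": 0, "az": 0, "gripper": 0}, {"x": 0, "y": 0, "z": 0, "ax": 0, "ay": 0, "az": 0, "gripper": 0}]'

```text
time: 15.52
position: [0.5127, -0.1164, 0.1102]
tcp_rot: [[0.993, 0.117, -0.003], [0.117, -0.993, 0.0], [-0.003, -0.001, -1.0]]
ft_force: [-6.5, -1.0, -0.8]
gripper_width: 0.159
finger_force: 49.4
```

>>> arm_command --plan '[{"x": -0.03, "y": 0, "z": 0, "ax": 0, "ay": 0, "az": 0, "gripper": 0}, {"x": 0, "y": 0, "z": 0, "ax": 0, "ay": 0, "az": 0, "gripper": 0}, {"x": 0, "y": 0, "z": 0, "ax": 0, "ay": 0, "az": 0, "gripper": 0.4}, {"x": 0, "y": 0, "z": 0, "ax": 0, "ay": 0, "az": 0, "gripper": 0.6}, {"x": 0, "y": 0, "z": 0, "ax": 0, "ay": 0, "az": 0, "gripper": 0.7}, {"x": 0, "y": 0, "z": 0, "ax": 0, "ay": 0, "az": 0, "gripper": 0.7}, {"x": 0, "y": 0, "z": 0, "ax": 0, "ay": 0, "az": 0, "gripper": 0.7}]'

```text
time: 16.1
position: [0.5147, -0.1169, 0.1113]
tcp_rot: [[0.993, 0.117, 0.003], [0.117, -0.993, -0.001], [0.003, 0.001, -1.0]]
ft_force: [-0.6, 0.0, -0.6]
gripper_width: 0.699
finger_force: 0.0
```

```bash
python3 - <<'E'
from h import *
np.set_printoptions(precision=4,suppress=True)
o=arm.get_obs();R=np.array(o["tcp_rot"]); print(o["position"],R,o["ft_force"],o["gripper_width"])
for c in("scene","side"):
    cv2.imwrite(f"pics/{c}5.png",arm.grab_frame(c))
im=[cv2.resize(cv2.imread(f"pics/{c}5.png")[y:y+100,x:x+130],(390,300),interpolation=cv2.INTER_CUBIC) for c,x,y in (("scene",260,180),("side",270,180))]
cv2.imwrite("pics/c5.png",np.hstack(im))
print(togo((.587,-.1085,.25),6.7))
E
```

```text
[ 0.5147 -0.1169  0.1113] [[ 0.9932  0.1165  0.0029]
 [ 0.1165 -0.9932 -0.0007]
 [ 0.0028  0.001  -1.    ]] [-0.5874  0.043  -0.5867] 0.6988865808687778
(array([ 2.454,  0.012, -4.635]), array([ 0.006, -0.017, -0.002]))
```

>>> arm_command --plan '[{"x": 0, "y": 0, "z": -0.3, "ax": 0, "ay": 0, "az": 0, "gripper": 0.7}, {"x": 0, "y": 0, "z": -0.8, "ax": 0, "ay": 0, "az": 0, "gripper": 0.7}, {"x": 0, "y": 0, "z": -1, "ax": 0, "ay": 0, "az": 0, "gripper": 0.7}, {"x": 0, "y": 0, "z": -1, "ax": 0, "ay": 0, "az": 0, "gripper": 1}, {"x": 0, "y": 0, "z": -1, "ax": 0, "ay": 0, "az": 0, "gripper": 1}, {"x": 0, "y": 0, "z": -0.5, "ax": 0, "ay": 0, "az": 0, "gripper": 1}, {"x": 0.5, "y": 0, "z": 0, "ax": 0, "ay": 0, "az": 0, "gripper": 1}, {"x": 0.8, "y": 0, "z": 0, "ax": 0, "ay": 0, "az": 0, "gripper": 1}, {"x": 0.7, "y": 0, "z": 0, "ax": 0, "ay": 0, "az": 0, "gripper": 1}, {"x": 0.4, "y": 0, "z": 0, "ax": 0, "ay": 0, "az": 0, "gripper": 1}, {"x": 0, "y": 0, "z": 0, "ax": 0, "ay": 0, "az": 0, "gripper": 1}, {"x": 0, "y": 0, "z": 0, "ax": 0, "ay": 0, "az": 0, "gripper": 1}]'

```text
time: 17.2
position: [0.5849, -0.1081, 0.2486]
tcp_rot: [[0.993, 0.117, -0.0], [0.117, -0.993, -0.0], [-0.0, 0.0, -1.0]]
ft_force: [-0.5, 0.2, -0.1]
gripper_width: 1.0
finger_force: 0.0
```

```bash
python3 - <<'E'
from h import *
np.set_printoptions(precision=4,suppress=True)
o=arm.get_obs();R=np.array(o["tcp_rot"]); print(o["position"],R)
im=arm.grab_frame("wrist");cv2.imwrite("pics/w6.png",im)
for n,z in [("tube_top",.185),("key_grip",.126),("under_bridge",.1),("key_tip",.1)]:
    for q in arm.pinpoint("wrist",n)[:2]: print(n,np.round(q["xy"],1),q["conf"],1000*R.T@(onz("wrist",q["xy"],z)-o["position"]))
for q in arm.cut_out("wrist","tube")[:1]:
    ys,xs=np.nonzero(q["region"]); print(xs.min(),xs.max(),ys.min(),ys.max(),q["conf"])
for c in ("scene","side"):
    cv2.imwrite(f"pics/{c}6.png",arm.grab_frame(c))
im2=[cv2.resize(cv2.imread(f"pics/{c}6.png")[y:y+100,x:x+130],(400,300),interpolation=cv2.INTER_CUBIC) for c,x,y in (("scene",260,180),("side",270,180))]
w=cv2.resize(im,(400,300)); z=cv2.resize(im[180:420,160:480],(400,300))
cv2.imwrite("pics/c6.png",np.vstack([np.hstack(im2),np.hstack([w,z])]))
E
```

```text
[ 0.5849 -0.1081  0.2486] [[ 0.9931  0.1171 -0.0004]
 [ 0.1171 -0.9931 -0.0001]
 [-0.0004  0.     -1.    ]]
tube_top [313.6 249.5] 0.91 [ 2.9464 -0.4191 63.608 ]
key_grip [315.9 308.4] 0.89 [-72.5222   1.1692 122.6386]
under_bridge [318.9 220.5] 0.83 [  0.988    3.9777 148.6089]
key_tip [311.9 178.8] 0.57 [ 38.0429  -2.0626 148.5938]
307 325 208 260 0.8
```

View pics/c6.png

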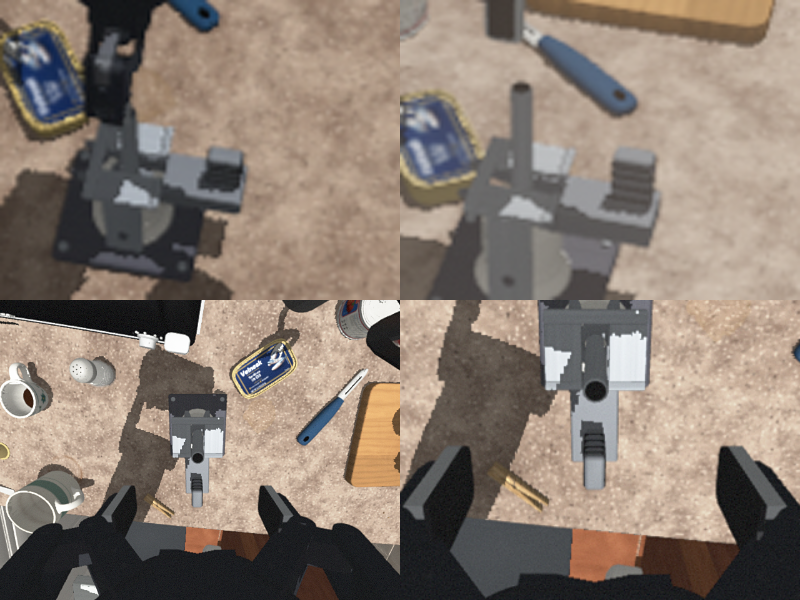

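The views show the key wedged under the bridge on its own, the tube upright, and its top at about (317,251), nearly centred between the pads. I'll descend and grip it lightly.

>>> arm_command --plan '[{"x": 0.05, "y": 0.03, "z": 0.4, "ax": 0, "ay": 0, "az": 0, "gripper": 1}, {"x": 0, "y": 0, "z": 0.8, "ax": 0, "ay": 0, "az": 0, "gripper": 1}, {"x": 0, "y": 0, "z": 0.9, "ax": 0, "ay": 0, "az": 0, "gripper": 0.6}, {"x": 0, "y": 0, "z": 0.8, "ax": 0, "ay": 0, "az": 0, "gripper": 0.6}, {"x": 0, "y": 0, "z": 0.5, "ax": 0, "ay": 0, "az": 0, "gripper": 0.6}, {"x": 0, "y": 0, "z": 0.1, "ax": 0, "ay": 0, "az": 0, "gripper": 0.6}, {"x": 0, "y": 0, "z": 0, "ax": 0, "ay": 0, "az": 0, "gripper": 0.3}, {"x": 0, "y": 0, "z": 0, "ax": 0, "ay": 0, "az": 0, "gripper": 0.22}, {"x": 0, "y": 0, "z": 0, "ax": 0, "ay": 0, "az": 0, "gripper": 0.22}, {"x": 0, "y": 0, "z": 0, "ax": 0, "ay": 0, "az": 0, "gripper": 0.22}]' --force 30

```text
time: 18.43
position: [0.5877, -0.1093, 0.1451]
tcp_rot: [[0.993, 0.117, 0.003], [0.117, -0.993, -0.001], [0.003, 0.001, -1.0]]
ft_force: [0.4, -0.3, 0.7]
gripper_width: 0.219
finger_force: 0.0
```

>>> arm_command --plan '[{"x": 0, "y": 0, "z": 0, "ax": 0, "ay": 0, "az": 0, "gripper": 0.16}, {"x": 0, "y": 0, "z": 0, "ax": 0, "ay": 0, "az": 0, "gripper": 0}, {"x": 0, "y": 0, "z": 0, "ax": 0, "ay": 0, "az": 0, "gripper": 0}, {"x": 0, "y": 0, "z": 0, "ax": 0, "ay": 0, "az": 0, "gripper": 0}]'

```text
time: 18.77
position: [0.5876, -0.1089, 0.145]
tcp_rot: [[0.993, 0.116, 0.003], [0.116, -0.993, -0.0], [0.003, 0.0, -1.0]]
ft_force: [-0.3, 1.2, 6.1]
gripper_width: 0.148
finger_force: 29.4
```

>>> arm_command --plan '[{"x": 0, "y": 0, "z": -0.05, "ax": 0, "ay": 0, "az": 0, "gripper": 0}, {"x": 0, "y": 0, "z": -0.05, "ax": 0, "ay": 0, "az": 0, "gripper": 0}, {"x": 0, "y": 0, "z": 0, "ax": 0, "ay": 0, "az": 0, "gripper": 0}]'

```text
time: 19.02
position: [0.5866, -0.1088, 0.1463]
tcp_rot: [[0.993, 0.116, 0.001], [0.116, -0.993, 0.0], [0.001, -0.0, -1.0]]
ft_force: [2.3, 0.3, 0.2]
gripper_width: 0.157
finger_force: 29.2
```

>>> arm_command --plan '[{"x": 0, "y": 0, "z": -0.05, "ax": 0, "ay": 0, "az": 0, "gripper": 0}, {"x": 0, "y": 0, "z": -0.05, "ax": 0, "ay": 0, "az": 0, "gripper": 0}, {"x": 0, "y": 0, "z": 0, "ax": 0, "ay": 0, "az": 0, "gripper": 0}]'

```text
time: 19.27
position: [0.5866, -0.1088, 0.1494]
tcp_rot: [[0.993, 0.117, 0.0], [0.117, -0.993, 0.0], [0.0, -0.0, -1.0]]
ft_force: [1.4, 0.6, -1.9]
gripper_width: 0.15
finger_force: 29.2
```

The tube moves freely, with only about 2 N of drag. I'll continue straight up.

>>> arm_command --plan '[{"x": 0, "y": 0, "z": -0.07, "ax": 0, "ay": 0, "az": 0, "gripper": 0}, {"x": 0, "y": 0, "z": -0.1, "ax": 0, "ay": 0, "az": 0, "gripper": 0}, {"x": 0, "y": 0, "z": -0.13, "ax": 0, "ay": 0, "az": 0, "gripper": 0}, {"x": 0, "y": 0, "z": -0.15, "ax": 0, "ay": 0, "az": 0, "gripper": 0}, {"x": 0, "y": 0, "z": -0.15, "ax": 0, "ay": 0, "az": 0, "gripper": 0}, {"x": 0, "y": 0, "z": -0.15, "ax": 0, "ay": 0, "az": 0, "gripper": 0}, {"x": 0, "y": 0, "z": -0.15, "ax": 0, "ay": 0, "az": 0, "gripper": 0}]'

```text
time: 19.85
position: [0.5864, -0.109, 0.1771]
tcp_rot: [[0.993, 0.117, -0.0], [0.117, -0.993, -0.0], [-0.0, 0.0, -1.0]]
ft_force: [1.3, 0.9, -1.4]
gripper_width: 0.153
finger_force: 29.2
```

>>> arm_command --plan '[{"x": 0, "y": 0, "z": -0.2, "ax": 0, "ay": 0, "az": 0, "gripper": 0}, {"x": 0, "y": 0, "z": -0.2, "ax": 0, "ay": 0, "az": 0, "gripper": 0}, {"x": 0, "y": 0, "z": -0.25, "ax": 0, "ay": 0, "az": 0, "gripper": 0}, {"x": 0, "y": 0, "z": -0.25, "ax": 0, "ay": 0, "az": 0, "gripper": 0}, {"x": 0, "y": 0, "z": -0.25, "ax": 0, "ay": 0, "az": 0, "gripper": 0}, {"x": 0, "y": 0, "z": -0.25, "ax": 0, "ay": 0, "az": 0, "gripper": 0}, {"x": 0, "y": 0, "z": -0.25, "ax": 0, "ay": 0, "az": 0, "gripper": 0}, {"x": 0, "y": 0, "z": -0.25, "ax": 0, "ay": 0, "az": 0, "gripper": 0}, {"x": 0, "y": 0, "z": -0.25, "ax": 0, "ay": 0, "az": 0, "gripper": 0}, {"x": 0, "y": 0, "z": -0.25, "ax": 0, "ay": 0, "az": 0, "gripper": 0}, {"x": 0, "y": 0, "z": -0.25, "ax": 0, "ay": 0, "az": 0, "gripper": 0}, {"x": 0, "y": 0, "z": -0.25, "ax": 0, "ay": 0, "az": 0, "gripper": 0}]'

```text
time: 20.85
position: [0.5864, -0.1089, 0.2641]
tcp_rot: [[0.993, 0.117, -0.0], [0.117, -0.993, -0.0], [-0.0, -0.0, -1.0]]
ft_force: [0.5, 0.5, -0.9]
gripper_width: 0.153
finger_force: 29.3
```

>>> arm_command --plan '[{"x": -0.15, "y": -0.3, "z": 0, "ax": 0, "ay": 0, "az": 0, "gripper": 0}, {"x": -0.3, "y": -0.6, "z": 0, "ax": 0, "ay": 0, "az": 0, "gripper": 0}, {"x": -0.4, "y": -0.85, "z": 0, "ax": 0, "ay": 0, "az": 0, "gripper": 0}, {"x": -0.45, "y": -0.95, "z": 0, "ax": 0, "ay": 0, "az": 0, "gripper": 0}, {"x": -0.45, "y": -0.95, "z": 0, "ax": 0, "ay": 0, "az": 0, "gripper": 0}, {"x": -0.45, "y": -0.95, "z": 0, "ax": 0, "ay": 0, "az": 0, "gripper": 0}, {"x": -0.45, "y": -0.95, "z": 0, "ax": 0, "ay": 0, "az": 0, "gripper": 0}, {"x": -0.45, "y": -0.95, "z": 0, "ax": 0, "ay": 0, "az": 0, "gripper": 0}, {"x": -0.4, "y": -0.85, "z": 0, "ax": 0, "ay": 0, "az": 0, "gripper": 0}, {"x": -0.3, "y": -0.6, "z": 0, "ax": 0, "ay": 0, "az": 0, "gripper": 0}, {"x": 0, "y": 0, "z": 0, "ax": 0, "ay": 0, "az": 0, "gripper": 0}, {"x": 0, "y": 0, "z": 0, "ax": 0, "ay": 0, "az": 0, "gripper": 0}]'

```text
time: 21.85
position: [0.4444, 0.1155, 0.2633]
tcp_rot: [[0.993, 0.119, -0.0], [0.119, -0.993, -0.0], [-0.0, 0.0, -1.0]]
ft_force: [0.8, 0.1, -1.1]
gripper_width: 0.155
finger_force: 29.4
```

```bash
python3 - <<'E'
from h import *
np.set_printoptions(precision=4,suppress=True)
o=arm.get_obs();R=np.array(o["tcp_rot"]); print(o["position"],o["ft_force"])
for c in ("scene","side","wrist"):
    im=arm.grab_frame(c); cv2.imwrite(f"pics/{c}7.png",im)
    for n,z in [("mug_in",.007),("tube_foot",.15)]:
        for q in arm.pinpoint(c,n)[:2]: print(c,n,np.round(q["xy"],1),round(q["conf"],2),onz(c,q["xy"],z))
    for q in arm.cut_out(c,"mug")[:1]:
        ys,xs=np.nonzero(q["region"]); print(c,"mug box",xs.min(),xs.max(),ys.min(),ys.max(),round(q["conf"],2))
a=cv2.imread("pics/wrist7.png"); b=cv2.imread("pics/scene7.png"); s=cv2.imread("pics/side7.png")
z=lambda im,x,y:cv2.resize(im[y:y+150,x:x+200],(400,300),interpolation=cv2.INTER_CUBIC)
cv2.imwrite("pics/c7.png",np.vstack([np.hstack([cv2.resize(a,(400,300)),z(b,240,270)]),np.hstack([z(s,240,310),z(s,230,170)])]))
E
```

```text
[0.4444 0.1155 0.2633] [ 0.7566  0.1485 -1.0879]
scene mug_in [339.3 371.8] 0.87 [0.4148 0.1553 0.007 ]
scene mug box 317 357 337 394 0.58
side mug_in [341.9 405.8] 0.87 [0.4191 0.1688 0.007 ]
side tube_foot [339.4 326.8] 0.59 [0.4483 0.112  0.15  ]
side mug box 319 370 347 425 0.63
wrist mug_in [631.9  11.7] 0.71 [ 0.6905 -0.2007  0.007 ]
wrist mug_in [273.7 219.3] 0.61 [0.4165 0.1613 0.007 ]
wrist tube_foot [316.  237.7] 0.75 [0.4424 0.1127 0.15  ]
wrist tube_foot [386.    9.5] 0.64 [0.6062 0.0847 0.15  ]
wrist mug box 222 341 182 277 0.62
```

View pics/c7.png

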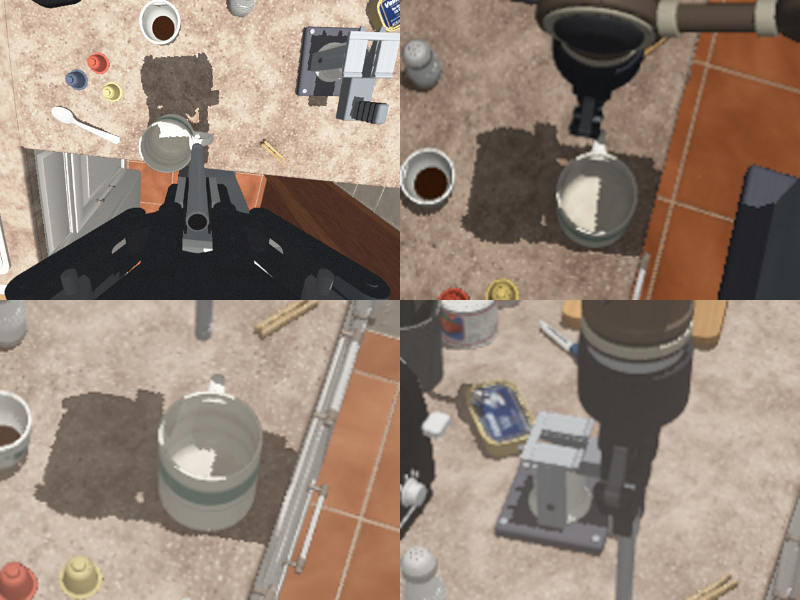

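The crops show the tube hanging straight at the mug's handle side, the key still wedged in the head, and the bystanders untouched. In the scene image the mug rim is about columns 318–358 and rows 346–388; in the side image its centre is near (345,379).

```bash
python3 - <<'E'
from h import *
np.set_printoptions(precision=4,suppress=True)
print(onz("scene",(338.3,367.3),.09),onz("side",(344.7,379),.09))
x,e=tri([ray("scene",(338.3,367.3)),ray("side",(344.7,379))]); print(x,e)
def ring(c,ctr,z): # projected rim circle box
    p=np.array([proj(c,np.array([ctr[0]+.043*np.cos(t),ctr[1]+.043*np.sin(t),z])) for t in np.linspace(0,6.28,60)]); return p.min(0),p.max(0)
for ctr in [(.417,.160),(.417,.165)]:
    print(ctr,ring("scene",ctr,.09),ring("side",ctr,.09))
print(togo((.4175,.160,.2633),6.8))
E
```

```text
[0.418  0.1642 0.09  ] [0.4181 0.1665 0.09  ]
[0.4185 0.1633 0.085 ] [np.float64(0.4698230366361109), np.float64(0.4698230366362287)]
(0.417, 0.16) (array([319.0194, 345.4294]), array([359.5735, 386.3909])) (array([320.5191, 354.5981]), array([372.7003, 398.7534]))
(0.417, 0.165) (array([318.3302, 347.6293]), array([358.9659, 388.7597])) (array([319.4586, 356.8785]), array([371.8093, 401.3056]))
(array([-0.751, -1.618,  0.   ]), array([ 0.   ,  0.002, -0.028]))
```

>>> arm_command --plan '[{"x": -0.2, "y": -0.4, "z": 0, "ax": 0, "ay": 0, "az": 0, "gripper": 0}, {"x": -0.3, "y": -0.72, "z": 0, "ax": 0, "ay": 0, "az": 0, "gripper": 0}, {"x": -0.24, "y": -0.58, "z": 0, "ax": 0, "ay": 0, "az": 0, "gripper": 0}, {"x": 0, "y": 0, "z": 0, "ax": 0, "ay": 0, "az": 0, "gripper": 0}, {"x": 0, "y": 0, "z": 0.4, "ax": 0, "ay": 0, "az": 0, "gripper": 0}, {"x": 0, "y": 0, "z": 0.6, "ax": 0, "ay": 0, "az": 0, "gripper": 0}, {"x": 0, "y": 0, "z": 0.6, "ax": 0, "ay": 0, "az": 0, "gripper": 0}, {"x": 0, "y": 0, "z": 0.4, "ax": 0, "ay": 0, "az": 0, "gripper": 0}, {"x": 0, "y": 0, "z": 0.1, "ax": 0, "ay": 0, "az": 0, "gripper": 0}, {"x": 0, "y": 0, "z": 0, "ax": 0, "ay": 0, "az": 0, "gripper": 0}]'

```text
time: 23.28
position: [0.4168, 0.1621, 0.1994]
tcp_rot: [[0.993, 0.116, -0.002], [0.116, -0.993, -0.001], [-0.002, 0.001, -1.0]]
ft_force: [-0.2, -0.1, -0.5]
gripper_width: 0.155
finger_force: 29.5
```

```bash
python3 - <<'E'
from h import *
np.set_printoptions(precision=4,suppress=True)
o=arm.get_obs(); print(o["position"],o["ft_force"])
for c in ("scene","side","wrist"):
    arm.grab_frame(c)
    for n,z in [("mug_in",.007),("tube_foot",.095)]:
        for q in arm.pinpoint(c,n)[:2]: print(c,n,np.round(q["xy"],1),round(q["conf"],2),onz(c,q["xy"],z))
E
```

```text
[0.4168 0.1621 0.1994] [-0.2185 -0.102  -0.5152]
scene mug_in [336.5 371.6] 0.57 [0.421  0.1567 0.007 ]
scene tube_foot [333.3 234.4] 0.31 [ 0.5156 -0.1326  0.095 ]
side mug_in [345.4 405.8] 0.92 [0.4133 0.1667 0.007 ]
side mug_in [234.2 383.6] 0.26 [0.6145 0.195  0.007 ]
wrist mug_in [315.7 209.7] 0.92 [0.4202 0.162  0.007 ]
wrist tube_foot [315.  237.2] 0.91 [0.4173 0.1623 0.095 ]
```

>>> arm_command --plan '[{"x": 0, "y": 0, "z": 0.2, "ax": 0, "ay": 0, "az": 0, "gripper": 0}, {"x": 0, "y": 0, "z": 0.4, "ax": 0, "ay": 0, "az": 0, "gripper": 0}, {"x": 0, "y": 0, "z": 0.5, "ax": 0, "ay": 0, "az": 0, "gripper": 0}, {"x": 0, "y": 0, "z": 0.5, "ax": 0, "ay": 0, "az": 0, "gripper": 0}, {"x": 0, "y": 0, "z": 0.4, "ax": 0, "ay": 0, "az": 0, "gripper": 0}, {"x": 0, "y": 0, "z": 0.3, "ax": 0, "ay": 0, "az": 0, "gripper": 0}, {"x": 0, "y": 0, "z": 0.15, "ax": 0, "ay": 0, "az": 0, "gripper": 0}, {"x": 0, "y": 0, "z": 0, "ax": 0, "ay": 0, "az": 0, "gripper": 0}, {"x": 0, "y": 0, "z": 0, "ax": 0, "ay": 0, "az": 0, "gripper": 0}]'

```text
time: 24.48
position: [0.4176, 0.1628, 0.1269]
tcp_rot: [[0.993, 0.117, 0.0], [0.117, -0.993, 0.0], [0.0, -0.0, -1.0]]
ft_force: [0.3, 0.4, -0.2]
gripper_width: 0.15
finger_force: 29.5
```

>>> arm_command --plan '[{"x": 0, "y": 0, "z": 0.03, "ax": 0, "ay": 0, "az": 0, "gripper": 0}, {"x": 0, "y": 0, "z": 0.03, "ax": 0, "ay": 0, "az": 0, "gripper": 0}, {"x": 0, "y": 0, "z": 0.03, "ax": 0, "ay": 0, "az": 0, "gripper": 0}, {"x": 0, "y": 0, "z": 0, "ax": 0, "ay": 0, "az": 0, "gripper": 0}]'

```text
time: 24.82
position: [0.4176, 0.1628, 0.1244]
tcp_rot: [[0.993, 0.117, 0.001], [0.117, -0.993, 0.0], [0.001, -0.0, -1.0]]
ft_force: [-0.1, -0.2, -1.3]
gripper_width: 0.157
finger_force: 29.5
```

>>> arm_command --plan '[{"x": 0, "y": 0, "z": 0.03, "ax": 0, "ay": 0, "az": 0, "gripper": 0}, {"x": 0, "y": 0, "z": 0.03, "ax": 0, "ay": 0, "az": 0, "gripper": 0}, {"x": 0, "y": 0, "z": 0, "ax": 0, "ay": 0, "az": 0, "gripper": 0}]'

```text
time: 25.07
position: [0.4173, 0.1627, 0.1222]
tcp_rot: [[0.993, 0.117, -0.0], [0.117, -0.993, -0.0], [-0.0, 0.0, -1.0]]
ft_force: [1.3, -0.0, -1.1]
gripper_width: 0.154
finger_force: 29.5
```

>>> arm_command --plan '[{"x": 0, "y": 0, "z": 0.03, "ax": 0, "ay": 0, "az": 0, "gripper": 0}, {"x": 0, "y": 0, "z": 0.03, "ax": 0, "ay": 0, "az": 0, "gripper": 0}, {"x": 0, "y": 0, "z": 0.03, "ax": 0, "ay": 0, "az": 0, "gripper": 0}, {"x": 0, "y": 0, "z": 0, "ax": 0, "ay": 0, "az": 0, "gripper": 0}]'

```text
time: 25.4
position: [0.4172, 0.1626, 0.1194]
tcp_rot: [[0.993, 0.117, -0.001], [0.117, -0.993, -0.0], [-0.001, 0.0, -1.0]]
ft_force: [-0.1, 0.5, -1.8]
gripper_width: 0.156
finger_force: 29.5
```

>>> arm_command --plan '[{"x": 0, "y": 0, "z": 0.03, "ax": 0, "ay": 0, "az": 0, "gripper": 0}, {"x": 0, "y": 0, "z": 0.03, "ax": 0, "ay": 0, "az": 0, "gripper": 0}, {"x": 0, "y": 0, "z": 0, "ax": 0, "ay": 0, "az": 0, "gripper": 0}]'

```text
time: 25.65
position: [0.4173, 0.1627, 0.1177]
tcp_rot: [[0.993, 0.117, -0.0], [0.117, -0.993, -0.0], [-0.0, 0.0, -1.0]]
ft_force: [-0.9, -0.3, -2.3]
gripper_width: 0.152
finger_force: 29.5
```

>>> arm_command --plan '[{"x": 0, "y": 0, "z": 0.03, "ax": 0, "ay": 0, "az": 0, "gripper": 0}, {"x": 0, "y": 0, "z": 0.02, "ax": 0, "ay": 0, "az": 0, "gripper": 0}, {"x": 0, "y": 0, "z": 0, "ax": 0, "ay": 0, "az": 0, "gripper": 0}]'

```text
time: 25.9
position: [0.4181, 0.1629, 0.1174]
tcp_rot: [[0.993, 0.117, 0.001], [0.117, -0.993, 0.0], [0.001, -0.0, -1.0]]
ft_force: [-0.7, -1.0, 5.7]
gripper_width: 0.156
finger_force: 30.1
```

>>> arm_command --plan '[{"x": 0, "y": 0, "z": 0.02, "ax": 0, "ay": 0, "az": 0, "gripper": 0}, {"x": 0, "y": 0, "z": 0, "ax": 0, "ay": 0, "az": 0, "gripper": 0}]'

```text
time: 26.07
position: [0.4184, 0.163, 0.1173]
tcp_rot: [[0.993, 0.117, 0.001], [0.117, -0.993, 0.0], [0.001, -0.0, -1.0]]
ft_force: [-1.8, -0.5, 8.6]
gripper_width: 0.156
finger_force: 30.4
```

The foot is on the mug floor. I'll ease off and open gently, then rise.

>>> arm_command --plan '[{"x": 0, "y": 0, "z": -0.06, "ax": 0, "ay": 0, "az": 0, "gripper": 0}, {"x": 0, "y": 0, "z": 0, "ax": 0, "ay": 0, "az": 0, "gripper": 0}, {"x": 0, "y": 0, "z": 0, "ax": 0, "ay": 0, "az": 0, "gripper": 0.25}, {"x": 0, "y": 0, "z": 0, "ax": 0, "ay": 0, "az": 0, "gripper": 0.35}, {"x": 0, "y": 0, "z": 0, "ax": 0, "ay": 0, "az": 0, "gripper": 0.5}, {"x": 0, "y": 0, "z": 0, "ax": 0, "ay": 0, "az": 0, "gripper": 0.7}, {"x": 0, "y": 0, "z": 0, "ax": 0, "ay": 0, "az": 0, "gripper": 0.9}, {"x": 0, "y": 0, "z": 0, "ax": 0, "ay": 0, "az": 0, "gripper": 1}, {"x": 0, "y": 0, "z": 0, "ax": 0, "ay": 0, "az": 0, "gripper": 1}, {"x": 0, "y": 0, "z": 0, "ax": 0, "ay": 0, "az": 0, "gripper": 1}, {"x": 0, "y": 0, "z": 0, "ax": 0, "ay": 0, "az": 0, "gripper": 1}, {"x": 0, "y": 0, "z": 0, "ax": 0, "ay": 0, "az": 0, "gripper": 1}]'

```text
time: 27.07
position: [0.4174, 0.1627, 0.1176]
tcp_rot: [[0.993, 0.117, -0.0], [0.117, -0.993, 0.0], [-0.0, -0.0, -1.0]]
ft_force: [0.3, -0.9, 0.1]
gripper_width: 0.999
finger_force: 0.0
```

```bash
python3 - <<'E'
from h import *
np.set_printoptions(precision=4,suppress=True)
o=arm.get_obs();R=np.array(o["tcp_rot"]); print(o["position"],o["ft_force"],o["gripper_width"])
for c in ("scene","side","wrist"):
    arm.grab_frame(c)
    for n,z in [("mug_in",.007),("tube_top",.157),("tube_foot",.007)]:
        for q in arm.pinpoint(c,n)[:2]: print(c,n,np.round(q["xy"],1),round(q["conf"],2),1000*R.T@(onz(c,q["xy"],z)-o["position"]))
E
```

```text
[0.4174 0.1627 0.1176] [ 0.3123 -0.8778  0.0564] 0.9994163974464864
scene mug_in [301.7 231.1] 0.68 [149.6187 343.3764 110.5628]
scene mug_in [338.  373.7] 0.61 [ -1.2726   2.3496 110.5732]
scene tube_top [333.7 234.3] 0.54 [ 59.0083 274.1406 -39.4335]
side mug_in [344.5 402.3] 0.89 [ -0.5844   2.0775 110.5732]
side tube_top [348.8 354.2] 0.54 [ -2.0568  -0.5217 -39.4267]
side tube_foot [342.1 402.4] 0.65 [  3.4606   0.8827 110.5731]
side tube_foot [237.6 385.6] 0.22 [192.231  -11.5749 110.5685]
wrist mug_in [317.7 231.1] 0.62 [  2.9408   2.6003 110.5731]
wrist tube_top [314.3 354.9] 0.95 [ -0.8188   0.3534 -39.4268]
wrist tube_top [310.9 236.7] 0.18 [ 43.6616  -0.6802 -39.4279]
wrist tube_foot [314.2 238. ] 0.88 [ -2.7608  -0.1256 110.5733]
```

The tube stands upright, free between the open fingers. I'll rise straight up.

>>> arm_command --plan '[{"x": 0, "y": 0, "z": -0.2, "ax": 0, "ay": 0, "az": 0, "gripper": 1}, {"x": 0, "y": 0, "z": -0.5, "ax": 0, "ay": 0, "az": 0, "gripper": 1}, {"x": 0, "y": 0, "z": -0.7, "ax": 0, "ay": 0, "az": 0, "gripper": 1}, {"x": 0, "y": 0, "z": -0.8, "ax": 0, "ay": 0, "az": 0, "gripper": 1}, {"x": 0, "y": 0, "z": -0.8, "ax": 0, "ay": 0, "az": 0, "gripper": 1}, {"x": 0, "y": 0, "z": -0.8, "ax": 0, "ay": 0, "az": 0, "gripper": 1}, {"x": 0, "y": 0, "z": -0.6, "ax": 0, "ay": 0, "az": 0, "gripper": 1}, {"x": 0, "y": 0, "z": -0.3, "ax": 0, "ay": 0, "az": 0, "gripper": 1}, {"x": 0, "y": 0, "z": 0, "ax": 0, "ay": 0, "az": 0, "gripper": 1}, {"x": 0, "y": 0, "z": 0, "ax": 0, "ay": 0, "az": 0, "gripper": 1}, {"x": 0, "y": 0, "z": 0, "ax": 0, "ay": 0, "az": 0, "gripper": 1}, {"x": 0, "y": 0, "z": 0, "ax": 0, "ay": 0, "az": 0, "gripper": 1}]'

```text
time: 28.67
position: [0.4163, 0.1624, 0.2568]
tcp_rot: [[0.993, 0.117, -0.003], [0.117, -0.993, -0.001], [-0.003, 0.001, -1.0]]
ft_force: [-1.3, -0.0, 0.3]
gripper_width: 0.998
finger_force: 0.0
```

```bash
python3 - <<'E'
from h import *
np.set_printoptions(precision=4,suppress=True)
o=arm.get_obs(); print(o["time"],o["position"],o["ft_force"])
for c in ("scene","side","wrist"):
    arm.grab_frame(c)
    for n,z in [("mug_in",.007),("tube_top",.157),("key_grip",.126)]:
        for q in arm.pinpoint(c,n)[:2]: print(c,n,np.round(q["xy"],1),round(q["conf"],2),onz(c,q["xy"],z))
E
```

```text
28.6667 [0.4163 0.1624 0.2568] [-1.339  -0.0109  0.2519]
scene mug_in [337.5 374.9] 0.75 [0.4168 0.1631 0.007 ]
scene mug_in [303.5 250.3] 0.6 [ 0.585  -0.1103  0.007 ]
scene key_grip [333.2 233.3] 0.79 [ 0.5132 -0.1201  0.126 ]
scene key_grip [250.5 359.3] 0.29 [0.5947 0.2091 0.126 ]
side mug_in [344.4 406.3] 0.91 [0.4147 0.1682 0.007 ]
side mug_in [307.7 274.1] 0.52 [ 0.5886 -0.1029  0.007 ]
side tube_top [348.6 355.8] 0.78 [0.4147 0.166  0.157 ]
wrist mug_in [317.2 200.3] 0.68 [0.4186 0.1598 0.007 ]
wrist tube_top [314.7 238.9] 0.69 [0.4168 0.1624 0.157 ]
```

The tube is standing in the mug, the key is still wedged at (0.513, -0.118), the mug hasn't moved and the robot is clear, so I'm handing in.

```bash
python3 -c "
from workcell import arm; print(arm.sign_off())"
```

```text
the job is handed in; nothing more can be done
None
```

The job is handed in: the key was pushed in until the ring reached its stop (about 12 N) and left wedged, the tube was drawn straight up with about 2 N of pull, and it now stands foot down in the upright mug with the arm clear and no bystander touched, as far as the forces and pictures showed.

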